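# Take the pile of bench tools apart into their trays

### The arm

A 7-joint arm with a two-finger parallel gripper is mounted at the origin on a cart in front of the work surface, level with it; the furniture and walls round the work are solid. World frame = base frame: x ahead of the robot, y to its left, z up, the work surface at z = 0. Lengths are in m, angles in degrees, forces in N, time in s.
With the tool pointing down it reaches from about 0.425 to 0.925 m from the base axis. Payload 6.8 kg.
Tool frame: the origin (TCP) lies midway between the tips of the shut fingers; the grasp point (between the pads) lies 19 mm behind it; y points along the fingers, x is the direction in which the jaws open and shut, and the axes are right-handed (so a half turn about y gives the same grasp; the last joint's range is limited). The gripper opens to 85 mm and grips with 20 to 120 N. Pads are 22 mm wide; open, the fingers measure 114 mm over their backs; the gripper's body (76 mm by 85 mm) begins 54 mm behind the grasp point. The pads swing forward as they close: fully open they stand 13 mm farther back than shut.
Start: joints at [60.155, 27.33, 1.283, 89.118, -0.659, 63.558, -4.761], TCP at [0.271, -0.618, 0.231] pointing down, gripper open.
Joint ranges: [-169.35, 169.35], [-19.33, 120.38], [-80.79, 83.38], [13.8, 139.57], [-78.32, 258.32], [9.67, 109.79], [-169.56, 169.56]. Speed limits (degrees/s): [136.94, 136.94, 180, 180, 180, 180, 180].

### API

Orientations are given as a 3x3 rotation matrix whose columns are the frame's x, y, z axes.
In Python, from workcell import get_obs, grab_frame, camera_model, sign_off, boxes_of gives the robot as it stands.
- The arm moves only by the tool carry_out, never from a script. Its argument "rows" is a list of rows, each a list of 6 numbers: the shift along the world's x, y, z scaled (see below), then the turn, a rotation vector about the world's x, y, z scaled (see below). In form: [[tx, ty, tz, ax, ay, az], ...]. A call has exactly 5 rows; each row is the pose to reach, as a shift and turn from the pose commanded when the call began; what a row does not reach only later rows make up. The controller multiplies each number of a shift by 10 cm and each number of a turn by 60 degrees. A row lasts 1/12 s, in which the tool goes at most 41.7 mm and 7.16 degrees, less where a joint would pass 70% of its speed; a pose out of reach is approached as far as the arm can. A call with a number of a shift or a turn outside -1 to 1 is refused whole. A call with a gripper value outside its range is refused whole. "jaw" is the opening, from -1 (shut) to 1 (fully open), set as the call begins (left out, the last holds). The fingers move at their own pace and stop on an object; "force" is the grip in N (left out, the last holds). Time passes only in rows, so rows that repeat a pose let the fingers close, or fill a call up. It gives the time, the measured TCP pose, the force and the opening at its end, in the units of the state.
- get_obs(): the state, without advancing time (a new reading comes with each control period).
- grab_frame(name): name is "side" or "top"; returns (picture, depth): 420x560x3 uint8, red, green, blue; 420x560 float32, m along the optical axis (not along the pixel's ray), 0 where there is no reading.
- camera_model(name): a dict with "fx", "fy", "cx", "cy" (pixels), "R" (3x3) and "t" (3): a world point X has camera coordinates R X + t. Camera axes: x right, y down, z forward; pixel columns grow to the right and rows downward; lengths in m; the calibration is good to about 2 mm. A picture is of the moment at which its call begins. camera_model takes no time and is no camera call.
- sign_off(): hands the job in, once; it reports no verdict.
Trained networks look in the newest picture that a camera, given by its name, has taken for a name from the list of things; names that differ only in an ending like _2 or _b are one class to them, and where a whole thing is asked for, a point or a joint stands for the part that bears it (a point fixed in the world has none). Each returns a list of dicts, best first, with "score" (0 to 1); they miss things now and then, are a little off and sometimes report something else, mostly with a low value. They report only what shows in the picture. A call takes as long as a camera call.
- boxes_of(camera, thing): "box" ([left, top, right, bottom] as shares, 0 to 1, of the picture: columns of its width, rows of its height, round what is visible of it).
The state is a dict: "time_s": time; "joints": joint angles; "qd": joint speeds; "joint_efforts": joint torques, N m; "eef_pos": TCP position; "ee_rot": TCP orientation; "force": force on the tool from outside, world axes, zero at the start; "wrist_torque": the same for the moment, N m; "finger_gap": finger opening in m.
Only numpy, scipy, OpenCV 4.12 (cv2) and the standard library are available. Lean on these libraries where they do the work, as an engineer would, in place of code of your own. Each camera call takes 0.05 s, during which the arm holds its last target.

### The job

Three small bench tools have been piled on the charcoal soldering block. Put each one into the cork-lined tray that matches its shape - the round stake into the round tray, the square doming block into the square tray, the grooved block into the narrow tray - and then, last of all, the charcoal block into the large tray, each piece standing upright and lying flat on the cork inside the rim. Do not tip anything over on the way, and leave the emery stick and the scriber where they lie.

Things in the scene. Friction and masses are not known exactly. Their poses are not given: they have to be found in the camera images.
- stake_center (a point): Round polished-steel stake, loose: a disc 34 mm in diameter with a narrower round knob on top, 23 mm high in all. Point at its centre, 11.5 mm above its underside; z up. The disc, the part to grip, is only the lower 10 mm. At the start it stands on top of the pile, on either the doming block or the grooved block.
- doming_center (a point): Square doming block, loose: bright steel, 40 x 40 mm, 24 mm high, with four small round hollows in its flat top. Point at its centre, 12 mm above its underside; x and y along its sides, z up. At the start it stands on one end of the charcoal block; the stake may be on it.
- swage_center (a point): Grooved block, loose: bright steel, 52 mm long (its x), 26 mm wide (its y), 24 mm high (z), with three grooves 7 mm deep across its top. Point at its centre, 12 mm above its underside. At the start it lies across the other end of the charcoal block, 42 mm from the doming block centre to centre, its x nearly along the charcoal block's x; the stake may be on it.
- charcoal_center (a point): Charcoal soldering block, loose and light (about 0.1 kg): black, 57 mm (its x) by 87 mm (its y), 30 mm high (z). Point at its centre, 15 mm above its underside. It stands on the table and carries the pile: the two steel blocks 21 mm to either side of its centre along its y, the stake on top of one of them (its underside 54 mm above the table).
- round_tray_in (a point): Round wooden tray with cork floor, fixed to the table. Point at the centre of the cork floor, 4 mm above the table; recess 50 mm in diameter, rim 3 mm above the cork and 5 mm thick. For the stake.
- square_tray_in (a point): Square wooden tray with cork floor, fixed. Point at the centre of the cork floor, 4 mm above the table; x and y along its sides; recess 56 x 56 mm, rim 3 mm above the cork and 5 mm thick. For the doming block.
- narrow_tray_in (a point): Narrow wooden tray with cork floor, fixed. Point at the centre of the cork floor, 4 mm above the table; recess 42 mm (its x) by 68 mm (its y), rim 3 mm above the cork and 5 mm thick. For the grooved block, whose long side (its x) must lie along the tray's y, either way round.
- charcoal_tray_in (a point): Large wooden tray with cork floor, fixed. Point at the centre of the cork floor, 4 mm above the table; recess 73 mm (its x) by 103 mm (its y), rim 3 mm above the cork and 5 mm thick. For the charcoal block, x along x, either way round.
- emery_center (a point): Wooden emery stick, 15 x 150 x 10 mm (x, y, z), lying loose on the table behind the work; point at its centre. To be left alone.
- scriber_center (a point): Grey steel scriber, 8 x 91 x 8 mm (x, y, z), lying loose on the table to the left of the work; point at its centre. To be left alone.

How it is judged (in metres and radians):
At the end, for the whole second after the job is handed in: Each piece lies in its own tray: its centre within 13 mm of the tray's centre seen from above, at the height of a piece resting on the cork (within 1.5 mm), upright within 0.03 rad, and at rest (under 0.02 m/s) (horizontal distance between stake_center and round_tray_in below 0.013 m and z of stake_center in the frame of round_tray_in between 0.01 and 0.013 m and angle between each of stake_center, doming_center, swage_center, charcoal_center's own z axis and vertical below 0.03 rad and linear speed of each of stake, doming, swage, charcoal below 0.02 m/s and horizontal distance between doming_center and square_tray_in below 0.013 m and z of doming_center in the frame of square_tray_in between 0.0105 and 0.0135 m and horizontal distance between swage_center and narrow_tray_in below 0.013 m and z of swage_center in the frame of narrow_tray_in between 0.0105 and 0.0135 m and horizontal distance between charcoal_center and charcoal_tray_in below 0.013 m and z of charcoal_center in the frame of charcoal_tray_in between 0.0135 and 0.0165 m); the robot touches nothing.
It fails at once if the charcoal block is moved more than 30 mm before the three other pieces are at their trays (distance of charcoal_center from where it was at the start of the episode above 0.03 m and not (horizontal distance between stake_center and round_tray_in below 0.013 m and horizontal distance between doming_center and square_tray_in below 0.013 m and horizontal distance between swage_center and narrow_tray_in below 0.013 m)).
It fails at once if a piece is tipped over (more than 0.5 rad) (angle between any of stake_center, doming_center, swage_center, charcoal_center's own z axis and vertical above 0.5 rad).
It fails at once if the emery stick or the scriber is moved more than 15 mm (distance of any of emery_center, scriber_center from where it was at the start of the episode above 0.015 m).
It also fails if it takes over 99 s, if anything falls off the work surface, if the arm or the gripper's body presses on something with over 40 N, if the wrist force passes 120 N, or if a joint passes its speed limit or range.

## Working session

There is one attempt and no reset: what is moved stays moved. The work goes in short steps, Python scripts to look and compute and a tool call to move; the robot and the scene stay as the last step left them, time stands still between calls to the robot, and variables do not carry over. Pictures are saved under pics/ and viewed, and the job is handed in when it is done.

Besides the shell and the picture viewer there is one more tool, called after "Emit:" in YAML: its name, and indented under it one key for each argument. carry_out: Moves the arm, as the interface text tells. Its arguments: {"type":"object","properties":{"rows":{"type":"array","items":{"type":"array","items":{"type":"number"}}},"jaw":{"type":"number"},"force":{"type":"number"}},"required":["rows"]}

```bash
ls; mkdir -p pics; python3 - <<'E'
from workcell import *
import cv2, numpy as np
o=get_obs()
for k,v in o.items(): print(k,np.round(v,3).tolist())
for c in ("side","top"):
    p,d=grab_frame(c); cv2.imwrite(f"pics/{c}0.png",p[:,:,::-1]); np.save(f"{c}_d0.npy",d)
    m=camera_model(c); print(c,{k:np.round(v,3).tolist() for k,v in m.items()})
E
```

```text
pics
time_s 0.0
joints [60.154, 27.376, 1.28, 89.178, -0.659, 63.558, -4.762]
qd [-0.133, 0.085, -0.036, -0.046, 0.02, 0.069, 0.087]
joint_efforts [-0.001, -59.646, 1.608, -28.12, 0.012, 0.009, -0.0]
eef_pos [0.271, -0.618, 0.23]
ee_rot [[0.401, -0.001, 0.916], [-0.916, 0.002, 0.401], [-0.002, -1.0, -0.0]]
force [-0.491, 0.995, 0.405]
wrist_torque [-0.027, -0.033, 0.041]
finger_gap 0.085
side {'fx': 480.324, 'fy': 480.324, 'cx': 277.499, 'cy': 211.331, 'R': [[-0.993, -0.114, 0.009], [-0.083, 0.662, -0.745], [0.079, -0.741, -0.667]], 't': [0.518, 0.162, 0.818]}
top {'fx': 512.823, 'fy': 512.823, 'cx': 289.264, 'cy': 204.514, 'R': [[0.024, -1.0, 0.014], [-0.992, -0.026, -0.127], [0.127, -0.011, -0.992]], 't': [-0.118, 0.549, 1.028]}
```

View pics/top0.png

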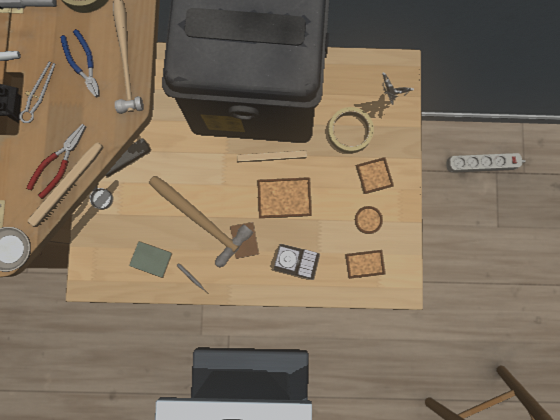

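View pics/side0.png

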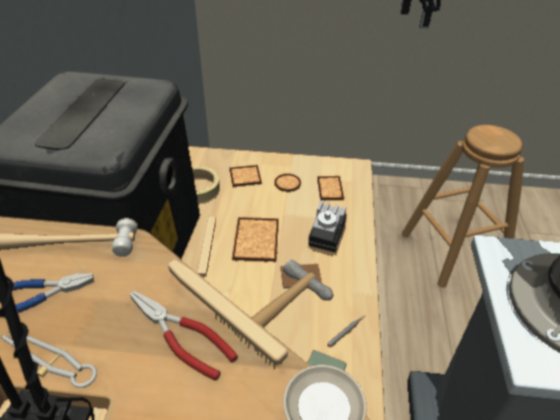

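The top view shows the pile at about (297,261), with the stake on the left (doming) block and the grooved block on the right. The trays are large (285,198), square (375,175), round (369,220) and narrow (365,264). The emery stick is at (272,157) and the scriber at (193,279). Next I'll enlarge this and measure.

```bash
cat > h.py <<'E'
import numpy as np, cv2
from workcell import *
def cloud(c,d):
    m=camera_model(c); v,u=np.mgrid[0:d.shape[0],0:d.shape[1]]
    X=np.stack([(u-m['cx'])/m['fx']*d,(v-m['cy'])/m['fy']*d,d],-1)
    W=(X-np.array(m['t']))@np.array(m['R'])   # R^T (X-t)
    W[d==0]=np.nan
    return W
def proj(c,P):
    m=camera_model(c); C=np.array(P)@np.array(m['R']).T+np.array(m['t'])
    return np.stack([C[...,0]/C[...,2]*m['fx']+m['cx'],C[...,1]/C[...,2]*m['fy']+m['cy']],-1)
def onplane(c,uv,z):
    m=camera_model(c); R=np.array(m['R']);t=np.array(m['t'])
    uv=np.atleast_2d(uv).astype(float)
    r=np.c_[(uv[:,0]-m['cx'])/m['fx'],(uv[:,1]-m['cy'])/m['fy'],np.ones(len(uv))]@R
    o=-R.T@t
    return o+r*((z-o[2])/r[:,2])[:,None]
E
python3 - <<'E'
from h import *
names=["stake_center","doming_center","swage_center","charcoal_center","round_tray_in","square_tray_in","narrow_tray_in","charcoal_tray_in","emery_center","scriber_center"]
for c in ("top","side"):
    d=np.load(f"{c}_d0.npy"); W=cloud(c,d)
    for n in names:
        for b in boxes_of(c,n)[:2]:
            x=np.array(b['box'])*[560,420,560,420]
            u,v=(x[0]+x[2])/2,(x[1]+x[3])/2
            print(c,n,round(b['score'],2),x.round(1),W[int(v),int(u)].round(3))
    W0=W[...,2]; print(c,'table z', np.nanmedian(W0[(abs(W0)<0.02)]))
for c,(x0,y0,x1,y1) in dict(top=(230,140,430,300),side=(190,150,390,360)).items():
    p=cv2.imread(f"pics/{c}0.png")[y0:y1,x0:x1]; 
    k=4 if c=="top" else 2.8
    cv2.imwrite(f"pics/{c}0z.png",cv2.resize(p,None,fx=k,fy=k,interpolation=cv2.INTER_CUBIC)[:600])
E
```

```text
top stake_center 0.68 [278.8 251.3 292.  269.7] [ 0.437 -0.098  0.079]
top doming_center 0.46 [276.6 247.3 298.3 268.2] [ 0.443 -0.102  0.076]
top doming_center 0.39 [280.9 248.7 294.3 267.7] [ 0.441 -0.102  0.076]
top swage_center 0.86 [299.6 250.7 313.8 278.4] [ 0.43  -0.141  0.044]
top charcoal_center 0.81 [274.  243.5 322.9 276.7] [ 0.438 -0.125  0.029]
top round_tray_in 0.88 [355.7 206.  381.6 233.9] [ 0.529 -0.273  0.007]
top square_tray_in 0.84 [357.3 159.6 393.6 193.9] [ 0.624 -0.289 -0.   ]
top narrow_tray_in 0.56 [347.7 248.1 386.2 278.7] [ 0.436 -0.269  0.008]
top charcoal_tray_in 0.58 [263.2 175.6 312.4 221.7] [ 0.57  -0.099  0.006]
top emery_center 0.87 [240.4 149.2 307.5 160.7] [ 0.664 -0.067  0.01 ]
top scriber_center 0.51 [179.  262.7 202.5 289.6] [0.4   0.099 0.006]
top table z 0.00010572342518644815
side stake_center 0.79 [318.1 208.8 338.4 230.9] [ 0.44  -0.095  0.065]
side stake_center 0.53 [272.8 173.1 300.1 190.8] [ 0.534 -0.277  0.002]
side doming_center 0.54 [310.8 215.9 337.  240.3] [ 0.448 -0.081  0.054]
side swage_center 0.59 [199.5 219.4 215.3 273.8] [ 0.661 -0.052  0.01 ]
side swage_center 0.56 [317.9 203.  346.3 224.3] [ 0.433 -0.112  0.065]
side charcoal_center 0.8 [308.5 221.7 344.  250.7] [ 0.441 -0.078  0.037]
side square_tray_in 0.9 [230.4 164.6 262.8 187.4] [ 0.625 -0.282  0.003]
side narrow_tray_in 0.61 [313.3 176.4 341.6 201.6] [ 0.443 -0.259  0.003]
side charcoal_tray_in 0.87 [229.6 216.9 279.8 262.6] [ 0.577 -0.087  0.003]
side charcoal_tray_in 0.59 [231.6 163.2 263.2 189.8] [ 0.621 -0.277  0.007]
side emery_center 0.94 [199.7 216.1 216.4 275.3] [ 0.659 -0.054  0.011]
side scriber_center 0.76 [329.9 319.7 356.  344. ] [0.406 0.105 0.008]
side table z 0.00012975322339616645
```

View pics/top0z.png

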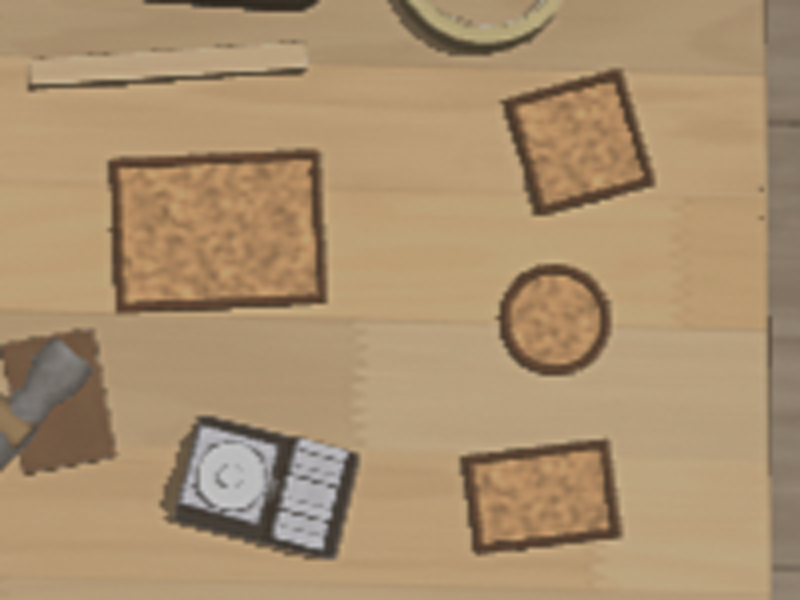

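View pics/side0z.png

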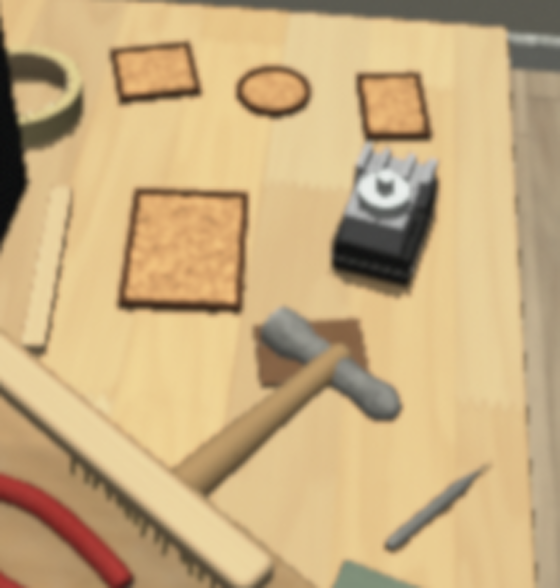

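```bash
cat > trays.py <<'E'
from h import *
def run(c,img,boxes):
    V=cv2.cvtColor(img,cv2.COLOR_BGR2HSV)[...,2]
    out={}
    for n,(x0,y0,x1,y1) in boxes.items():
        sub=img[y0:y1,x0:x1]; k=8
        g=cv2.resize(cv2.cvtColor(sub,cv2.COLOR_BGR2GRAY),None,fx=k,fy=k,interpolation=cv2.INTER_CUBIC)
        th=(g<105).astype(np.uint8)
        cs,_=cv2.findContours(th,cv2.RETR_EXTERNAL,cv2.CHAIN_APPROX_NONE)
        q=max(cs,key=cv2.contourArea)[:,0].astype(float)
        uv=(q+.5)/k-.5+[x0,y0]
        W=onplane(c,uv,0.007)[:,:2]
        r=cv2.minAreaRect((W*1000).astype(np.float32))
        M=cv2.moments((W*1000).astype(np.float32)); cen=np.array([M['m10'],M['m01']])/M['m00']
        print(c,n,'rect',np.round(r[0],1),np.round(r[1],1),round(r[2],1),'centroid',cen.round(1))
E
python3 - <<'E'
from trays import *
run('top',cv2.imread('pics/top0.png'),dict(round=(350,200,386,240),square=(350,152,400,200),narrow=(340,245,392,284),charcoal=(252,172,320,224)))
run('side',cv2.imread('pics/side0.png'),dict(round=(270,170,305,196),square=(225,162,268,190),narrow=(313,172,348,203),charcoal=(228,212,284,266)))
# depth views of the pile
for c in('top','side'):
    W=cloud(c,np.load(f'{c}_d0.npy')); 
    m=(W[...,0]>.36)&(W[...,0]<.52)&(W[...,1]>-.2)&(W[...,1]<-.05)
    for lo,hi in((.02,.034),(.049,.058),(.060,.067),(.072,.082)):
        s=m&(W[...,2]>lo)&(W[...,2]<hi); P=W[s]
        if len(P)>3:
            r=cv2.minAreaRect((P[:,:2]*1000).astype(np.float32)); print(c,lo,len(P),P.mean(0).round(4),np.round(r[0],1),np.round(r[1],1),round(r[2],1))
E
```

```text
top round rect [ 528.  -272.4] [58.8 59.5] 4.3 centroid [ 528.  -272.8]
top square rect [ 623.8 -284.9] [67.  68.7] 16.8 centroid [ 624.1 -285.3]
top narrow rect [ 434.2 -266. ] [52.9 79.3] 8.9 centroid [ 434.4 -266.1]
top charcoal rect [570.6 -92.4] [ 84.5 114. ] 4.2 centroid [570.9 -92.6]
side round rect [ 530.7 -264.3] [57.6 58.1] 67.8 centroid [ 530.7 -255.1]
side square rect [ 626.5 -278.2] [63.1 68.6] 17.2 centroid [ 624.2 -257.7]
side narrow rect [ 437.2 -258.7] [49.7 80.2] 8.3 centroid [ 436.7 -242. ]
side charcoal rect [572.9 -86.2] [ 80.6 115.8] 4.2 centroid [572.  -72.3]
top 0.02 371 [ 0.4333 -0.1242  0.0296] [ 436.1 -122. ] [85.7 54.8] 77.5
top 0.049 331 [ 0.4369 -0.1221  0.0536] [ 438.2 -118.9] [74.4 51.9] 76.4
top 0.06 173 [ 0.4396 -0.1024  0.0647] [ 439.4 -102.1] [32.5 32.5] 85.8
top 0.072 32 [ 0.4398 -0.1027  0.0774] [ 439.8 -102.7] [9.9 9.9] 0.7
side 0.02 303 [ 0.4358 -0.0917  0.0278] [ 438.2 -116.6] [83.8 55.8] 78.2
side 0.049 314 [ 0.4398 -0.1097  0.0533] [ 439.6 -116.1] [80.3 51.8] 77.5
side 0.06 158 [ 0.4422 -0.0948  0.0643] [442. -97.] [31.9 33.1] 85.2
side 0.072 34 [ 0.4419 -0.0975  0.0759] [442.2 -99.2] [10.8 12.8] 29.3
```

```bash
python3 - <<'E'
from h import *
W=np.concatenate([cloud(c,np.load(f'{c}_d0.npy')).reshape(-1,3) for c in('top','side')])
W=W[~np.isnan(W[:,0])]
for x in np.arange(.20,.90,.05):
    r=[]
    for y in np.arange(-.60,.15,.05):
        s=W[(abs(W[:,0]-x-.025)<.025)&(abs(W[:,1]-y-.025)<.025)]
        r.append(f"{s[:,2].max()*1000:5.0f}" if len(s) else "   --")
    print(f"{x:.2f}",*r)
E
```

```text
0.20   313   299  -625  -626  -628  -628  -630  -630  -626  -628  -627  -627  -629  -630  -630
0.25   310   314  -627  -629  -630  -631  -625  -627  -630  -630  -629  -629  -629  -630  -627
0.30  -629    --    --    --     3     4     4     4     6     5     5     4     6     5     4
0.35  -629    --    --    --     6     6     6     5     6     5     7     6     6    12     9
0.40  -630    --    --    --     6    11    12    12    57    81    82    10    31    21    13
0.45  -625    --    --    --     7     9    12    12    56    69    68    34    33    33    10
0.50  -629    --    --    --     7     8    12    11    10    13    11    34    27    34    36
0.55  -628    --    --    --     5    12    11     8     8    11    10    10     5     6    34
0.60  -627    --    --    --     8    10    12    10     5    13    10    13    13     5     6
0.65  -628    --    --    --     7    10    28    29    29   301   301   296   284   269   267
0.70  -629    --    --    --     6     8    29    27   269   307   307   308   307   307   304
0.75  -628    --    --    --     6   154   164    29   277   309   309   311   309   310   304
0.80  -630    --    --    --     5     7     6     5   292   309   310   310   310   309   303
0.85  -629    --    --    --     6     6     5     6   297   305   306   305   306   305   301
```

Emit:
carry_out:
  rows:
    - [0.056,0.172,-0.02,0,0,0.03]
    - [0.112,0.344,-0.04,0,0,0.06]
    - [0.168,0.516,-0.06,0,0,0.09]
    - [0.224,0.688,-0.08,0,0,0.12]
    - [0.28,0.86,-0.1,0,0,0.15]
  jaw: 1
  force: 40

```text
time_s: 1.52
eef_pos: [0.299, -0.5315, 0.2213]
ee_rot: [[0.541, 0.0, 0.841], [-0.841, -0.0, 0.541], [0.0, -1.0, 0.0]]
force: [-0.1, -0.7, 0.1]
finger_gap: 0.0853
```

Emit:
carry_out:
  rows:
    - [0.056,0.172,-0.02,0,0,0.03]
    - [0.112,0.344,-0.04,0,0,0.06]
    - [0.168,0.516,-0.06,0,0,0.09]
    - [0.224,0.688,-0.08,0,0,0.12]
    - [0.28,0.86,-0.1,0,0,0.15]

```text
time_s: 1.93
eef_pos: [0.327, -0.4455, 0.2114]
ee_rot: [[0.666, 0.0, 0.746], [-0.746, -0.0, 0.666], [0.0, -1.0, -0.0]]
force: [0.2, -0.3, -0.8]
finger_gap: 0.0855
```

Emit:
carry_out:
  rows:
    - [0.056,0.172,-0.02,0,0,0.03]
    - [0.112,0.344,-0.04,0,0,0.06]
    - [0.168,0.516,-0.06,0,0,0.09]
    - [0.224,0.688,-0.08,0,0,0.12]
    - [0.28,0.86,-0.1,0,0,0.15]

```text
time_s: 2.35
eef_pos: [0.3553, -0.3587, 0.2012]
ee_rot: [[0.775, 0.0, 0.632], [-0.632, -0.0, 0.775], [0.0, -1.0, 0.0]]
force: [-0.8, -0.3, 0.3]
finger_gap: 0.0851
```

Emit:
carry_out:
  rows:
    - [0.056,0.172,-0.02,0,0,0.03]
    - [0.112,0.344,-0.04,0,0,0.06]
    - [0.168,0.516,-0.06,0,0,0.09]
    - [0.224,0.688,-0.08,0,0,0.12]
    - [0.28,0.86,-0.1,0,0,0.15]

```text
time_s: 2.77
eef_pos: [0.3833, -0.2726, 0.1911]
ee_rot: [[0.865, 0.0, 0.503], [-0.503, -0.0, 0.865], [0.0, -1.0, -0.0]]
force: [-0.8, -0.0, 0.5]
finger_gap: 0.0853
```

Emit:
carry_out:
  rows:
    - [0.17,0.12,-0.14,0,0,0.03]
    - [0.34,0.24,-0.28,0,0,0.06]
    - [0.51,0.36,-0.42,0,0,0.09]
    - [0.68,0.48,-0.56,0,0,0.12]
    - [0.85,0.6,-0.7,0,0,0.15]
  jaw: -0.2

```text
time_s: 3.18
eef_pos: [0.4688, -0.2127, 0.1206]
ee_rot: [[0.933, 0.0, 0.361], [-0.361, 0.0, 0.933], [0.0, -1.0, 0.0]]
force: [0.8, -1.2, 0.7]
finger_gap: 0.0339
```

Emit:
carry_out:
  rows:
    - [0.08,0.06,-0.2,0,0,0.03]
    - [0.16,0.12,-0.4,0,0,0.06]
    - [0.24,0.18,-0.6,0,0,0.09]
    - [0.32,0.24,-0.8,0,0,0.12]
    - [0.32,0.24,-1,0,0,0.15]

```text
time_s: 3.6
eef_pos: [0.5022, -0.1874, 0.0205]
ee_rot: [[0.978, 0.002, 0.209], [-0.209, 0.001, 0.978], [0.002, -1.0, 0.002]]
force: [-1.1, -0.4, 0.9]
finger_gap: 0.0344
```

```bash
python3 - <<'E'
from h import *
o=get_obs(); print(o['eef_pos'],o['finger_gap'],o['joints'],o['force'])
for c in ("side","top"):
    p,d=grab_frame(c); np.save(f'{c}_d1.npy',d)
    q=p[:,:,::-1].copy()
    for dz in (0,):
        e=np.array(o['eef_pos']); R=np.array(o['ee_rot'])
        for s in(-1,0,1):
            u=proj(c,e+R[:,0]*s*o['finger_gap']/2); cv2.drawMarker(q,tuple(int(round(x)) for x in u),(0,0,255),0,5); print(c,s,u)
    x0,y0=(200,130) if c=='side' else (250,150)
    cv2.imwrite(f"pics/{c}1.png",cv2.resize(q[y0:y0+150,x0:x0+200],None,fx=4,fy=4,interpolation=2))
E
```

```text
[ 0.50216537 -0.18739604  0.02050002] 0.034398103152881894 [ 27.38648968  32.45993517 -17.03890656 115.78714086  16.19892206
  33.85667718 -12.69513513] [-1.0792143  -0.35705739  0.86490025]
side -1 [305.42949512 203.66254559]
side 0 [297.34792608 201.83847642]
side 1 [289.33127254 200.02905916]
top -1 [326.57464847 238.14980276]
top 0 [328.40720196 230.15561336]
top 1 [330.23246289 222.19323649]
```

View pics/side1.png

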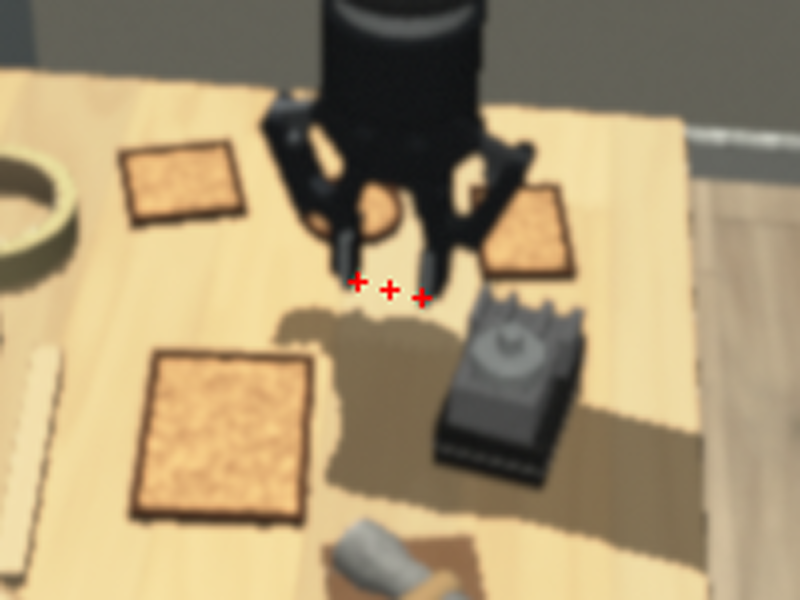

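View pics/top1.png

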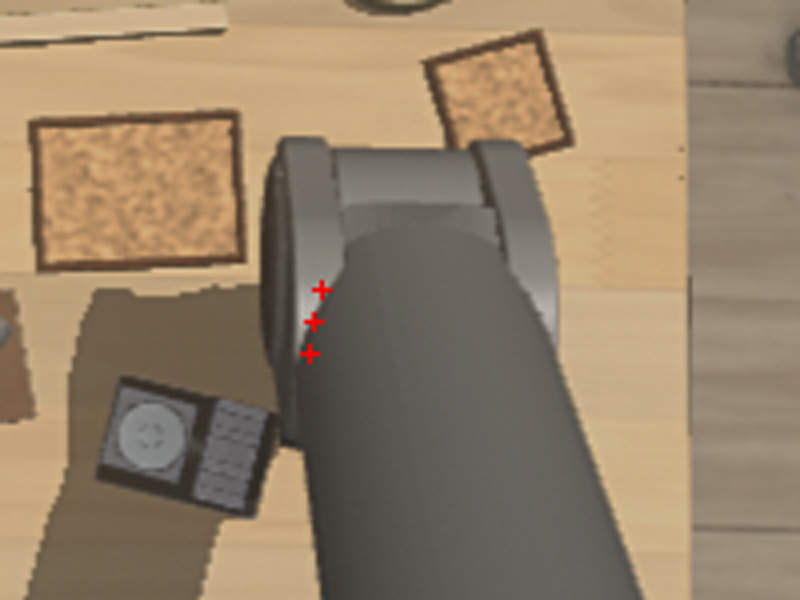

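```bash
python3 - <<'E'
from h import *
W=cloud('side',np.load('side_d1.npy'))
e=np.array([.50217,-.1874,.0205]); 
a=np.array([.978,-.209,0]); b=np.array([.209,.978,0])
for v in range(192,206):
    r=[]
    for u in range(280,316,2):
        p=W[v,u]
        if p[2]>.012:
            q=p-e; r.append(f"{u}:({q@a*1e3:.0f},{q@b*1e3:.0f},{p[2]*1e3:.0f})")
    print(v,*r)
E
```

```text
192 282:(31,9,45) 284:(27,8,46) 286:(21,14,52) 288:(18,10,50) 290:(18,-5,38) 306:(-21,16,64) 308:(-25,15,65) 310:(-29,16,67) 312:(-31,9,62) 314:(-35,9,63)
193 282:(30,10,44) 284:(26,8,43) 286:(20,15,50) 288:(18,9,46) 290:(17,-2,38) 306:(-20,14,60) 308:(-24,14,62) 310:(-29,15,64) 312:(-30,4,55)
194 282:(30,12,42) 284:(26,8,41) 286:(21,12,45) 288:(17,10,44) 290:(18,-5,33) 306:(-20,13,57) 308:(-23,7,53) 310:(-28,10,57) 312:(-29,-0,49)
195 282:(31,8,37) 284:(27,6,36) 286:(21,12,42) 288:(18,8,40) 290:(18,-7,28) 306:(-20,12,53) 308:(-23,7,50) 310:(-27,8,53) 312:(-30,3,50)
196 282:(30,10,36) 284:(26,8,35) 286:(20,15,42) 288:(17,11,40) 290:(18,-7,25) 306:(-21,14,53) 308:(-24,9,50) 310:(-28,10,51) 312:(-30,3,46)
197 282:(30,9,32) 284:(26,9,34) 286:(21,13,38) 288:(18,8,35) 290:(18,-5,24) 304:(-16,9,45) 306:(-21,14,50) 308:(-24,8,47) 310:(-28,9,48) 312:(-30,0,42)
198 284:(26,9,31) 286:(21,12,34) 288:(18,8,32) 304:(-17,13,46) 306:(-21,13,47) 308:(-24,9,45) 310:(-28,8,45) 312:(-30,1,40)
199 284:(26,8,27) 286:(21,12,32) 288:(17,9,30) 304:(-17,13,43) 306:(-21,14,45) 308:(-24,7,40) 310:(-28,8,43) 312:(-30,-1,36)
200 286:(20,14,31) 288:(17,9,28) 304:(-17,13,41) 306:(-21,13,42) 308:(-25,10,41) 310:(-28,9,41) 312:(-31,1,35)
201 286:(20,13,27) 288:(18,8,24) 304:(-18,15,40) 306:(-21,11,38) 308:(-25,11,39) 310:(-29,11,40)
202 286:(20,13,25) 288:(17,8,22) 304:(-17,12,35) 306:(-21,13,37) 308:(-24,9,34) 310:(-29,9,35)
203 304:(-18,16,36) 306:(-22,13,34) 308:(-24,8,31) 310:(-28,8,32)
204 304:(-17,12,30) 306:(-22,14,32) 308:(-25,10,30) 310:(-29,8,29)
205 304:(-18,14,28) 306:(-22,12,28)
```

Emit:
carry_out:
  rows:
    - [0,0,-0.05,0,0,0]
    - [0,0,-0.1,0,0,0]
    - [0,0,-0.15,0,0,0]
    - [0,0,-0.175,0,0,0]
    - [0,0,-0.175,0,0,0]

```text
time_s: 4.12
eef_pos: [0.4996, -0.1905, 0.0038]
ee_rot: [[0.977, -0.0, 0.214], [-0.214, -0.0, 0.977], [0.0, -1.0, -0.0]]
force: [0.3, -0.3, -0.2]
finger_gap: 0.0344
```

Emit:
carry_out:
  rows:
    - [0,0,-0.01,0,0,0]
    - [0,0,-0.02,0,0,0]
    - [0,0,-0.025,0,0,0]
    - [0,0,-0.025,0,0,0]
    - [0,0,-0.025,0,0,0]

```text
time_s: 4.53
eef_pos: [0.4999, -0.1903, 0.0014]
ee_rot: [[0.977, 0.0, 0.214], [-0.214, -0.0, 0.977], [0.0, -1.0, -0.0]]
force: [0.4, -0.3, 0.3]
finger_gap: 0.0343
```

Emit:
carry_out:
  rows:
    - [0,0,-0.005,0,0,0]
    - [0,0,-0.01,0,0,0]
    - [0,0,-0.015,0,0,0]
    - [0,0,-0.015,0,0,0]
    - [0,0,-0.015,0,0,0]

```text
time_s: 4.95
eef_pos: [0.4998, -0.1903, -0.0002]
ee_rot: [[0.977, -0.0, 0.214], [-0.214, 0.0, 0.977], [-0.0, -1.0, 0.0]]
force: [-0.2, 0.2, -0.4]
finger_gap: 0.0343
```

```bash
python3 - <<'E'
from h import *
o=get_obs(); e=np.array(o['eef_pos']); R=np.array(o['ee_rot']); print(e,o['force'])
p,d=grab_frame('side'); W=cloud('side',d)
q=(W-e)@np.c_[R[:,0],R[:,2],[0,0,1]]*1000
for z in (22,30,38,):
    for s in(-1,1):
        m=(abs(q[...,2]-z)<4)&(abs(q[...,0]*s-20)<8)&(abs(q[...,1])<25)
        Q=q[m]; print(z,s,m.sum(),np.percentile(Q[:,0],[5,50,95]).round(1),np.percentile(Q[:,1],[10,50,90]).round(1))
m=(abs(W[...,0]-.5)<.06)&(abs(W[...,1]+.19)<.04)
E
```

```text
[ 4.99759215e-01 -1.90283320e-01 -2.38467544e-04] [-0.21030893  0.15763098 -0.42777408]
22 -1 16 [-26.7 -21.6 -17.4] [ 7.8 11.6 14.8]
22 1 18 [17.5 20.9 26. ] [-3.7 11.3 14.3]
30 -1 17 [-26.1 -23.2 -16.6] [ 8.9 12.3 14. ]
30 1 20 [17.3 18.6 26.8] [ 2.2 11.4 14.7]
38 -1 14 [-27.2 -20.8 -16.9] [ 8.5 11.7 14. ]
38 1 24 [17.4 19.5 26.4] [-2.8  9.9 14.1]
```

Emit:
carry_out:
  rows:
    - [0,0,-0.003,0,0,0]
    - [0,0,-0.006,0,0,0]
    - [0,0,-0.006,0,0,0]
    - [0,0,-0.006,0,0,0]
    - [0,0,-0.006,0,0,0]

```text
time_s: 5.42
eef_pos: [0.4999, -0.1903, -0.0007]
ee_rot: [[0.977, 0.0, 0.214], [-0.214, -0.0, 0.977], [0.0, -1.0, -0.0]]
force: [-0.2, 0.0, 2.5]
finger_gap: 0.0342
```

Emit:
carry_out:
  rows:
    - [0,0,-0.003,0,0,0]
    - [0,0,-0.006,0,0,0]
    - [0,0,-0.006,0,0,0]
    - [0,0,-0.006,0,0,0]
    - [0,0,-0.006,0,0,0]

```text
time_s: 5.83
eef_pos: [0.4999, -0.1903, -0.0007]
ee_rot: [[0.977, 0.0, 0.214], [-0.214, -0.0, 0.977], [0.0, -1.0, -0.0]]
force: [-2.1, 0.5, 9.1]
finger_gap: 0.0343
```

Emit:
carry_out:
  rows:
    - [0,0,0.2,0,0,0]
    - [0,0,0.4,0,0,0]
    - [0,0,0.6,0,0,0]
    - [0,0,0.8,0,0,0]
    - [0,0,1,0,0,0]
  jaw: 1

```text
time_s: 6.25
eef_pos: [0.4996, -0.1902, 0.0994]
ee_rot: [[0.977, -0.0, 0.214], [-0.214, 0.0, 0.977], [-0.0, -1.0, 0.0]]
force: [-0.4, -1.2, -0.9]
finger_gap: 0.0855
```

Emit:
carry_out:
  rows:
    - [-0.12,0.18,0.2,0,0,0]
    - [-0.24,0.36,0.3,0,0,0]
    - [-0.36,0.54,0.3,0,0,0]
    - [-0.48,0.72,0.3,0,0,0]
    - [-0.58,0.9,0.3,0,0,0]

```text
time_s: 6.67
eef_pos: [0.4409, -0.0997, 0.1288]
ee_rot: [[0.977, 0.0, 0.214], [-0.214, -0.0, 0.977], [0.0, -1.0, -0.0]]
force: [0.7, -0.0, -0.3]
finger_gap: 0.0853
```

Emit:
carry_out:
  rows:
    - [0,0,-0.1,0,0,0]
    - [0,0,-0.2,0,0,0]
    - [0,0,-0.3,0,0,0]
    - [0,0,-0.4,0,0,0]
    - [0,0,-0.4,0,0,0]

```text
time_s: 7.08
eef_pos: [0.4406, -0.1009, 0.0862]
ee_rot: [[0.977, -0.004, 0.215], [-0.215, 0.001, 0.977], [-0.004, -1.0, -0.0]]
force: [0.2, -0.0, 0.0]
finger_gap: 0.0853
```

```bash
python3 - <<'E'
from h import *
o=get_obs(); print(o['eef_pos'],o['finger_gap'],o['joints'],o['force'])
p,d=grab_frame('side'); np.save('side_d2.npy',d); q=p[:,:,::-1].copy()
e=np.array(o['eef_pos'])
u=proj('side',e); cv2.drawMarker(q,tuple(int(round(x)) for x in u),(0,0,255),0,5)
cv2.imwrite("pics/side2.png",cv2.resize(q[130:280,230:430],None,fx=4,fy=4,interpolation=2))
W=cloud('side',d); m=(W[...,2]>.0725)&(W[...,2]<.079)&(abs(W[...,0]-.441)<.012)&(abs(W[...,1]+.1)<.02); print(m.sum(),W[m].mean(0))
E
```

```text
[ 0.44058749 -0.10086297  0.08618718] 0.0852932168308004 [ 23.85692646  20.48858051 -22.05078824 124.54690931  12.48792318
  37.23045218 -19.36421803] [ 0.16640958 -0.03041566  0.0214193 ]
31 [ 0.44225498 -0.09787806  0.07591748]
```

View pics/side2.png

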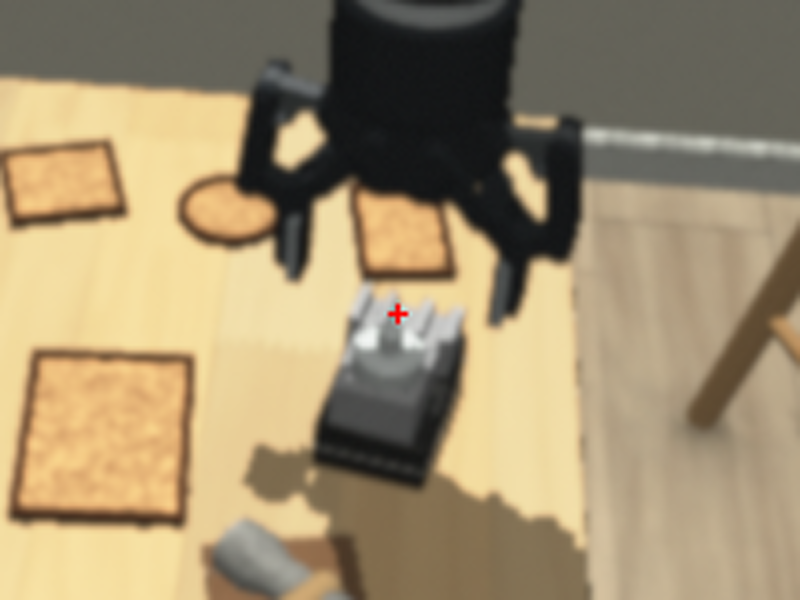

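Emit:
carry_out:
  rows:
    - [0,0,-0.1,0,0,0]
    - [0,0,-0.2,0,0,0]
    - [0,0,-0.29,0,0,0]
    - [0,0,-0.32,0,0,0]
    - [0,0,-0.32,0,0,0]

```text
time_s: 7.55
eef_pos: [0.441, -0.1002, 0.0555]
ee_rot: [[0.977, -0.002, 0.214], [-0.214, 0.0, 0.977], [-0.002, -1.0, 0.0]]
force: [-0.2, 0.7, -0.2]
finger_gap: 0.0854
```

Emit:
carry_out:
  rows:
    - [0,0,0,0,0,0]
    - [0,0,0,0,0,0]
    - [0,0,0,0,0,0]
    - [0,0,0,0,0,0]
    - [0,0,0,0,0,0]
  jaw: -0.05

```text
time_s: 7.97
eef_pos: [0.442, -0.1004, 0.0569]
ee_rot: [[0.977, 0.001, 0.214], [-0.214, -0.0, 0.977], [0.001, -1.0, -0.0]]
force: [0.1, -0.1, 0.2]
finger_gap: 0.0408
```

Emit:
carry_out:
  rows:
    - [0,0,0,0,0,0]
    - [0,0,0,0,0,0]
    - [0,0,0,0,0,0]
    - [0,0,0,0,0,0]
    - [0,0,0,0,0,0]
  jaw: -1
  force: 60

```text
time_s: 8.38
eef_pos: [0.4418, -0.1004, 0.0573]
ee_rot: [[0.977, 0.0, 0.214], [-0.214, -0.0, 0.977], [0.0, -1.0, -0.0]]
force: [-2.0, 0.6, 8.8]
finger_gap: 0.0303
```

Emit:
carry_out:
  rows:
    - [0,0,0.01,0,0,0]
    - [0,0,0.03,0,0,0]
    - [0,0,0.06,0,0,0]
    - [0,0,0.1,0,0,0]
    - [0,0,0.1,0,0,0]

```text
time_s: 8.8
eef_pos: [0.4422, -0.1004, 0.0673]
ee_rot: [[0.977, 0.001, 0.214], [-0.214, -0.0, 0.977], [0.001, -1.0, 0.0]]
force: [1.0, -0.2, -1.9]
finger_gap: 0.0304
```

```bash
cat > snap.py <<'E'
from h import *
import sys
def snap(c,name,box=None):
    o=get_obs(); print(np.round(o['eef_pos'],4),round(o['finger_gap'],4),np.round(o['force'],1))
    p,d=grab_frame(c); np.save(name+'_d.npy',d); q=p[:,:,::-1].copy(); cv2.imwrite(f"pics/{name}_raw.png",q)
    if box:
        x,y,w,h=box; k=min(800/w,600/h); q=cv2.resize(q[y:y+h,x:x+w],None,fx=k,fy=k,interpolation=2)
    cv2.imwrite(f"pics/{name}.png",q); return d
if __name__=='__main__':
    snap(sys.argv[1],sys.argv[2],[int(a) for a in sys.argv[3:]] or None)
E
python3 snap.py side s3 230 130 200 150
```

```text
[ 0.4422 -0.1004  0.0673] 0.0304 [ 1.  -0.2 -1.9]
```

View pics/s3.png

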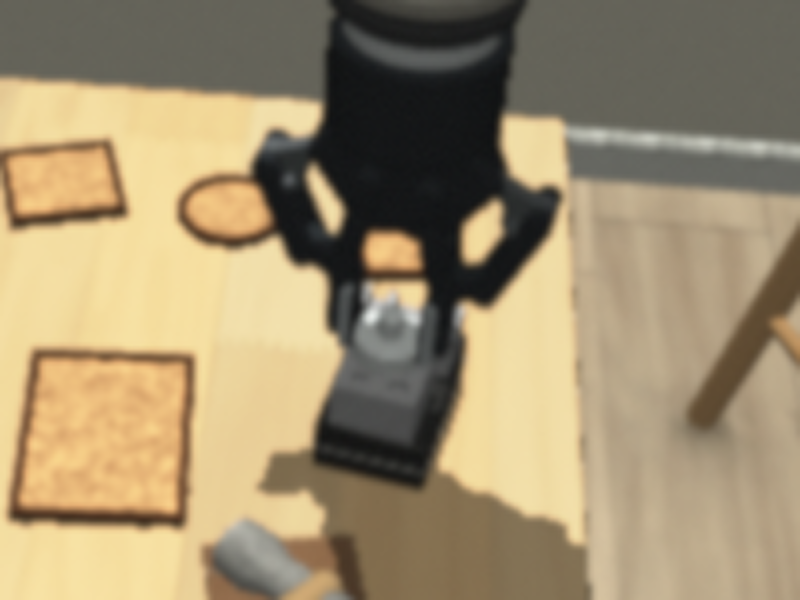

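Emit:
carry_out:
  rows:
    - [0,0,0.15,0,0,0]
    - [0,0,0.3,0,0,0]
    - [0,0,0.45,0,0,0]
    - [0,0,0.6,0,0,0]
    - [0,0,0.6,0,0,0]

```text
time_s: 9.27
eef_pos: [0.4435, -0.1005, 0.1288]
ee_rot: [[0.977, 0.004, 0.214], [-0.214, -0.001, 0.977], [0.004, -1.0, 0.0]]
force: [0.1, 0.8, -1.1]
finger_gap: 0.03
```

```bash
python3 snap.py side s4 260 100 140 105; python3 - <<'E'
from h import *
W=cloud('side',np.load('s4_d.npy'));
m=(abs(W[...,0]-.442)<.016)&(abs(W[...,1]+.1)<.025)&(W[...,2]>.1)&(W[...,2]<.15)
v,u=np.nonzero(m)
for vv in range(v.min(),v.max()+1):
    print(vv,*[f"{uu}:({W[vv,uu][0]*1e3:.0f},{W[vv,uu][1]*1e3:.0f},{W[vv,uu][2]*1e3:.0f})" for uu in u[v==vv][::2]])
E
```

```text
[ 0.4435 -0.1005  0.1288] 0.03 [ 0.1  0.8 -1.1]
177 322:(457,-110,148)
178 322:(457,-110,146)
179 322:(457,-112,142)
180 322:(457,-112,141) 328:(447,-104,147) 330:(443,-105,147) 332:(440,-105,147)
181 322:(457,-113,137) 327:(448,-100,148) 329:(445,-101,148) 332:(440,-104,146)
182 323:(455,-113,135) 325:(451,-111,137) 327:(448,-98,148) 329:(445,-96,149) 331:(441,-98,149) 333:(438,-99,148)
183 322:(456,-108,137) 324:(453,-109,136) 326:(450,-99,144) 328:(446,-95,148) 330:(443,-93,150) 332:(440,-95,149) 334:(436,-109,138)
184 322:(456,-105,137) 324:(453,-107,135) 326:(449,-101,141) 328:(446,-93,147) 330:(443,-94,147) 332:(439,-98,145) 334:(435,-109,136) 336:(432,-110,135)
185 321:(458,-102,137) 323:(454,-102,137) 325:(451,-102,137) 327:(448,-97,142) 329:(444,-94,144) 331:(441,-95,144) 333:(437,-105,136) 335:(434,-106,136)
186 321:(458,-96,139) 323:(454,-100,137) 325:(451,-100,137) 327:(448,-94,142) 329:(444,-94,142) 331:(441,-96,142) 333:(437,-103,136) 335:(433,-104,136)
187 321:(458,-96,137) 323:(454,-97,137) 325:(451,-98,136) 327:(447,-97,137) 329:(444,-94,140) 331:(441,-95,140) 333:(4
[... 954 characters left out ...]
 321:(457,-88,130) 323:(453,-86,132) 325:(450,-84,135) 327:(447,-85,134) 329:(443,-84,135) 331:(440,-83,136) 333:(436,-84,136) 335:(433,-87,133) 337:(430,-83,137) 339:(426,-84,137)
194 321:(457,-89,128) 323:(453,-86,130) 325:(450,-85,132) 327:(446,-83,133) 329:(443,-85,132) 331:(440,-83,134) 333:(436,-88,130) 335:(433,-88,131) 337:(429,-84,134) 339:(426,-83,135)
195 322:(455,-88,127) 324:(451,-85,129) 326:(448,-84,130) 328:(445,-84,131) 330:(441,-83,131) 332:(438,-87,129) 334:(434,-85,131) 336:(431,-89,128) 338:(428,-84,133)
196 324:(451,-84,127) 326:(448,-85,127) 328:(444,-84,128) 330:(441,-83,130) 332:(438,-84,129) 334:(434,-87,127)
197 327:(446,-83,127) 329:(443,-83,127) 331:(439,-85,126)
```

View pics/s4.png

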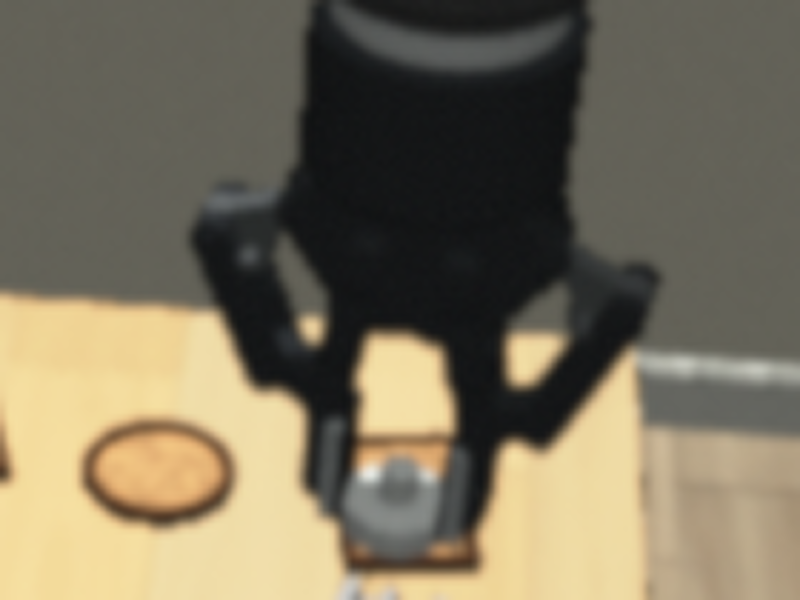

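Emit:
carry_out:
  rows:
    - [0.08,-0.15,0,0,0,0]
    - [0.17,-0.32,0,0,0,0]
    - [0.26,-0.5,0,0,0,0]
    - [0.35,-0.67,0,0,0,0]
    - [0.44,-0.84,0,0,0,0]

```text
time_s: 9.73
eef_pos: [0.4854, -0.1851, 0.1251]
ee_rot: [[0.977, -0.002, 0.214], [-0.214, 0.0, 0.977], [-0.002, -1.0, 0.0]]
force: [0.5, 0.2, -1.3]
finger_gap: 0.0304
```

Emit:
carry_out:
  rows:
    - [0.1,-0.19,0,0,0,0]
    - [0.2,-0.38,-0.05,0,0,0]
    - [0.3,-0.57,-0.12,0,0,0]
    - [0.39,-0.74,-0.2,0,0,0]
    - [0.44,-0.84,-0.3,0,0,0]

```text
time_s: 10.15
eef_pos: [0.5301, -0.2707, 0.0949]
ee_rot: [[0.976, -0.0, 0.216], [-0.216, -0.001, 0.976], [-0.0, -1.0, -0.001]]
force: [0.2, -0.2, -1.9]
finger_gap: 0.0303
```

Emit:
carry_out:
  rows:
    - [0,0,-0.15,0,0,0]
    - [0,0,-0.3,0,0,0]
    - [0,0,-0.45,0,0,0]
    - [0,0,-0.6,0,0,0]
    - [0,0,-0.65,0,0,0]

```text
time_s: 10.57
eef_pos: [0.5275, -0.2674, 0.0279]
ee_rot: [[0.977, -0.005, 0.214], [-0.214, 0.002, 0.977], [-0.005, -1.0, 0.001]]
force: [-1.4, 1.0, -1.9]
finger_gap: 0.03
```

```bash
python3 snap.py side s5 230 130 140 105
```

```text
[ 0.5275 -0.2674  0.0279] 0.03 [-1.4  1.  -1.9]
```

View pics/s5.png

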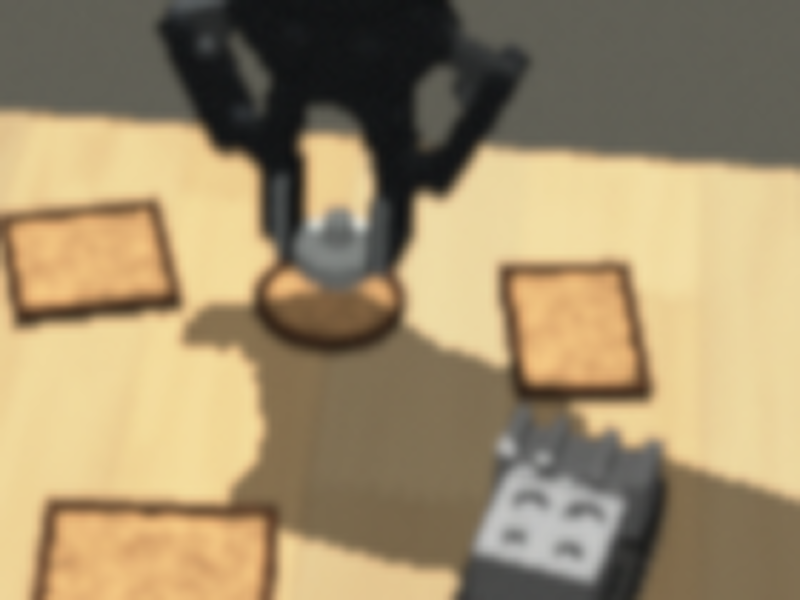

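Emit:
carry_out:
  rows:
    - [0,0,-0.06,0,0,0]
    - [0,0,-0.12,0,0,0]
    - [0,0,-0.17,0,0,0]
    - [0,0,-0.2,0,0,0]
    - [0,0,-0.2,0,0,0]

```text
time_s: 11.03
eef_pos: [0.5295, -0.2682, 0.0111]
ee_rot: [[0.977, -0.001, 0.214], [-0.214, 0.0, 0.977], [-0.001, -1.0, 0.0]]
force: [-0.3, 0.4, -1.3]
finger_gap: 0.0299
```

Emit:
carry_out:
  rows:
    - [0,0,-0.01,0,0,0]
    - [0,0,-0.02,0,0,0]
    - [0,0,-0.03,0,0,0]
    - [0,0,-0.035,0,0,0]
    - [0,0,-0.035,0,0,0]

```text
time_s: 11.45
eef_pos: [0.5298, -0.2683, 0.0081]
ee_rot: [[0.977, 0.0, 0.214], [-0.214, -0.0, 0.977], [0.0, -1.0, -0.0]]
force: [-0.1, 0.5, -1.3]
finger_gap: 0.0301
```

Emit:
carry_out:
  rows:
    - [0,0,-0.004,0,0,0]
    - [0,0,-0.006,0,0,0]
    - [0,0,-0.006,0,0,0]
    - [0,0,-0.006,0,0,0]
    - [0,0,-0.006,0,0,0]

```text
time_s: 11.87
eef_pos: [0.5298, -0.2683, 0.0075]
ee_rot: [[0.977, 0.0, 0.214], [-0.214, -0.0, 0.977], [0.0, -1.0, 0.0]]
force: [-0.1, 0.0, -2.4]
finger_gap: 0.03
```

Emit:
carry_out:
  rows:
    - [0,0,0,0,0,0]
    - [0,0,0,0,0,0]
    - [0,0,0,0,0,0]
    - [0,0,0,0,0,0]
    - [0,0,0,0,0,0]
  jaw: 0.4

```text
time_s: 12.28
eef_pos: [0.53, -0.2684, 0.0077]
ee_rot: [[0.977, 0.0, 0.214], [-0.214, -0.0, 0.977], [0.0, -1.0, -0.0]]
force: [-0.4, -0.4, -0.1]
finger_gap: 0.0596
```

Emit:
carry_out:
  rows:
    - [0,0,0.1,0,0,0]
    - [0,0,0.3,0,0,0]
    - [0,0,0.5,0,0,0]
    - [0,0,0.7,0,0,0]
    - [0,0,0.9,0,0,0]

```text
time_s: 12.7
eef_pos: [0.5298, -0.2682, 0.0992]
ee_rot: [[0.977, 0.0, 0.214], [-0.214, -0.0, 0.977], [0.0, -1.0, 0.0]]
force: [-0.2, -0.6, 0.0]
finger_gap: 0.0594
```

```bash
python3 snap.py side s6 230 130 140 105
```

```text
[ 0.5298 -0.2682  0.0992] 0.0594 [-0.2 -0.6  0. ]
```

View pics/s6.png

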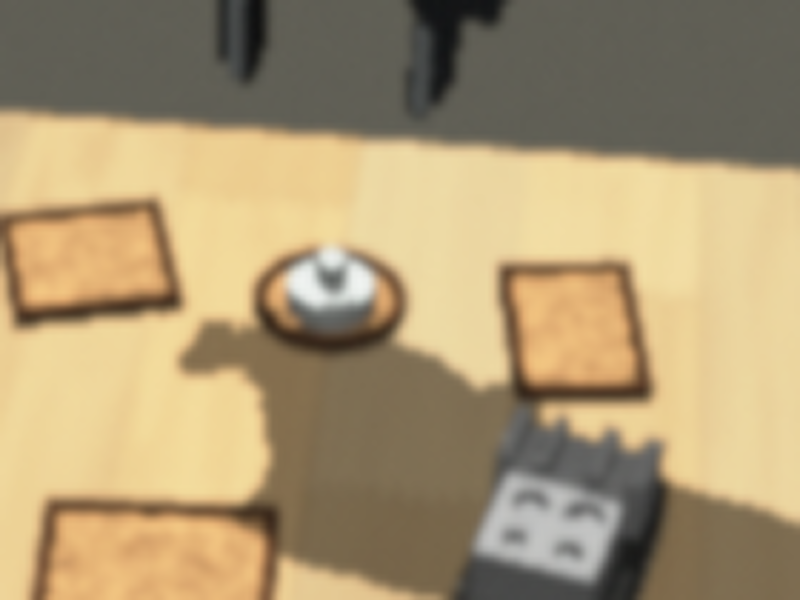

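```bash
python3 - <<'E'
from h import *
d=np.load('s6_d.npy'); W=cloud('side',d); img=cv2.imread('pics/s6_raw.png'); print(img.shape)
m=(W[...,0]>.36)&(W[...,0]<.52)&(W[...,1]>-.2)&(W[...,1]<-.05)
hsv=cv2.cvtColor(img,cv2.COLOR_BGR2GRAY)
for lo,hi,b in((.02,.034,0),(.050,.058,0),(.050,.058,1)):
    s=m&(W[...,2]>lo)&(W[...,2]<hi)
    if b: s&=W[...,1]>-.1206+ -.0+ (W[...,0]-.44)*.22
    P=W[s]; r=cv2.minAreaRect((P[:,:2]*1000).astype(np.float32)); print(lo,len(P),P.mean(0).round(4),np.round(r[0],1),np.round(r[1],1),round(r[2],1))
E
```

```text
(420, 560, 3)
0.02 305 [ 0.4348 -0.0917  0.0279] [ 438.4 -116.8] [85.9 55.1] 77.4
0.05 454 [ 0.4409 -0.1093  0.0534] [ 440.6 -115.1] [77.  51.9] 75.6
0.05 314 [ 0.4424 -0.0968  0.0534] [ 440.3 -104.8] [59.7 41.9] 71.0
```

Emit:
carry_out:
  rows:
    - [-0.08,0.16,0.05,0,0,0]
    - [-0.17,0.33,0.1,0,0,0]
    - [-0.26,0.5,0.1,0,0,0]
    - [-0.35,0.67,0.1,0,0,0]
    - [-0.44,0.84,0.1,0,0,0]
  jaw: 0.8

```text
time_s: 13.17
eef_pos: [0.4855, -0.1836, 0.1083]
ee_rot: [[0.977, 0.001, 0.214], [-0.214, -0.0, 0.977], [0.001, -1.0, -0.0]]
force: [-0.3, 1.0, -0.2]
finger_gap: 0.0767
```

Emit:
carry_out:
  rows:
    - [-0.09,0.17,0,0,0,0]
    - [-0.18,0.34,0,0,0,0]
    - [-0.27,0.51,-0.05,0,0,0]
    - [-0.36,0.68,-0.1,0,0,0]
    - [-0.44,0.84,-0.2,0,0,0]

```text
time_s: 13.58
eef_pos: [0.442, -0.0996, 0.0886]
ee_rot: [[0.977, 0.002, 0.214], [-0.214, -0.001, 0.977], [0.003, -1.0, -0.0]]
force: [0.6, 1.2, -0.2]
finger_gap: 0.0768
```

Emit:
carry_out:
  rows:
    - [0,0,-0.1,0,0,0]
    - [0,0,-0.2,0,0,0]
    - [0,0,-0.3,0,0,0]
    - [0,0,-0.4,0,0,0]
    - [0,0,-0.4,0,0,0]

```text
time_s: 14.0
eef_pos: [0.441, -0.1009, 0.0456]
ee_rot: [[0.977, -0.003, 0.215], [-0.215, 0.0, 0.977], [-0.003, -1.0, -0.0]]
force: [-1.3, 0.3, -0.4]
finger_gap: 0.0771
```

```bash
python3 snap.py side s7 260 130 160 120
```

```text
[ 0.441  -0.1009  0.0456] 0.0771 [-1.3  0.3 -0.4]
```

View pics/s7.png

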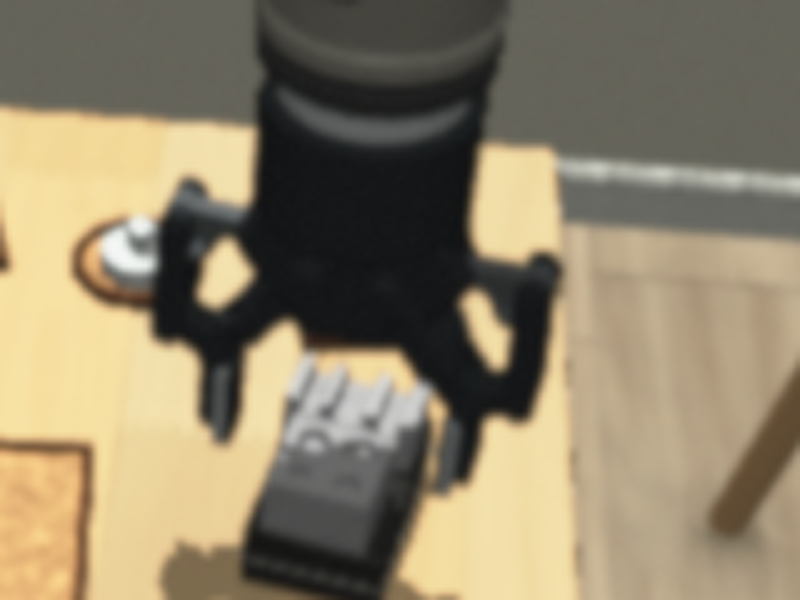

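Emit:
carry_out:
  rows:
    - [0,0,-0.05,0,0,0]
    - [0,0,-0.1,0,0,0]
    - [0,0,-0.105,0,0,0]
    - [0,0,-0.105,0,0,0]
    - [0,0,-0.105,0,0,0]

```text
time_s: 14.47
eef_pos: [0.4419, -0.1003, 0.0371]
ee_rot: [[0.977, 0.0, 0.214], [-0.214, -0.0, 0.977], [0.0, -1.0, 0.0]]
force: [0.3, -0.9, -0.1]
finger_gap: 0.077
```

Emit:
carry_out:
  rows:
    - [0,0,0,0,0,0]
    - [0,0,0,0,0,0]
    - [0,0,0,0,0,0]
    - [0,0,0,0,0,0]
    - [0,0,0,0,0,0]
  jaw: -1
  force: 60

```text
time_s: 14.88
eef_pos: [0.4421, -0.1004, 0.0376]
ee_rot: [[0.977, 0.001, 0.214], [-0.214, -0.0, 0.977], [0.001, -1.0, -0.0]]
force: [-1.9, -0.1, 6.9]
finger_gap: 0.0383
```

Emit:
carry_out:
  rows:
    - [0,0,0.01,0,0,0]
    - [0,0,0.03,0,0,0]
    - [0,0,0.06,0,0,0]
    - [0,0,0.1,0,0,0]
    - [0,0,0.1,0,0,0]

```text
time_s: 15.3
eef_pos: [0.4421, -0.1004, 0.0476]
ee_rot: [[0.977, 0.001, 0.214], [-0.214, -0.0, 0.977], [0.001, -1.0, 0.0]]
force: [0.8, 0.5, -2.8]
finger_gap: 0.0386
```

```bash
python3 snap.py side s8 260 130 160 120
```

```text
[ 0.4421 -0.1004  0.0476] 0.0386 [ 0.8  0.5 -2.8]
```

View pics/s8.png

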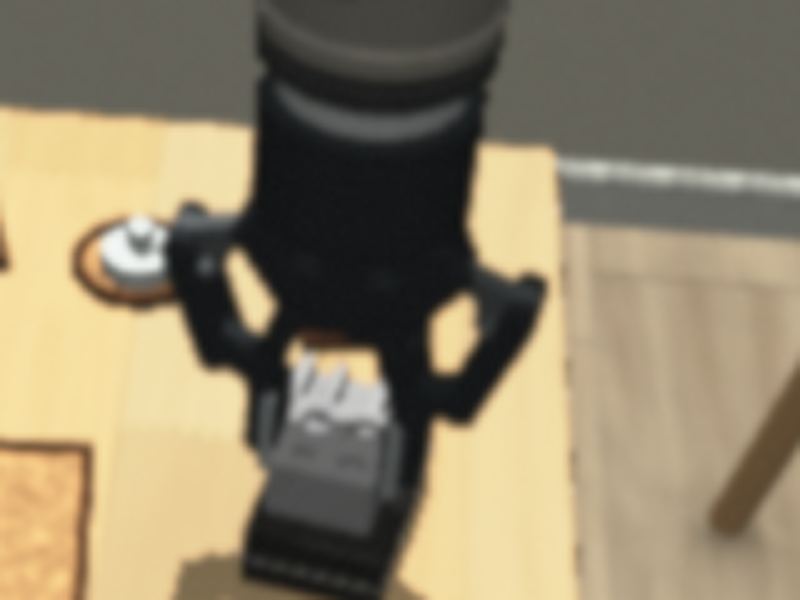

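Emit:
carry_out:
  rows:
    - [0,0,0.16,0,0,0]
    - [0,0,0.32,0,0,0]
    - [0,0,0.48,0,0,0]
    - [0,0,0.64,0,0,0]
    - [0,0,0.8,0,0,0]

```text
time_s: 15.77
eef_pos: [0.4414, -0.1003, 0.1276]
ee_rot: [[0.977, -0.0, 0.214], [-0.214, 0.0, 0.977], [-0.0, -1.0, 0.0]]
force: [0.1, -0.1, -2.9]
finger_gap: 0.0386
```

Emit:
carry_out:
  rows:
    - [0.18,-0.18,0,0,0,-0.1]
    - [0.36,-0.36,0,0,0,-0.2]
    - [0.54,-0.54,0,0,0,-0.3]
    - [0.72,-0.72,0,0,0,-0.4]
    - [0.91,-0.9,0,0,0,-0.5]

```text
time_s: 16.18
eef_pos: [0.533, -0.1913, 0.1267]
ee_rot: [[0.736, -0.001, 0.678], [-0.678, -0.0, 0.736], [-0.001, -1.0, -0.001]]
force: [0.2, -0.4, -3.5]
finger_gap: 0.0388
```

Emit:
carry_out:
  rows:
    - [0.18,-0.18,0,0,0,-0.1]
    - [0.36,-0.36,-0.05,0,0,-0.2]
    - [0.54,-0.54,-0.1,0,0,-0.3]
    - [0.72,-0.72,-0.15,0,0,-0.4]
    - [0.92,-0.91,-0.2,0,0,-0.51]

```text
time_s: 16.6
eef_pos: [0.6248, -0.2819, 0.1061]
ee_rot: [[0.289, -0.001, 0.957], [-0.957, 0.0, 0.289], [-0.001, -1.0, -0.001]]
force: [0.3, 0.1, -3.5]
finger_gap: 0.0389
```

Emit:
carry_out:
  rows:
    - [0,0,-0.15,0,0,0]
    - [0,0,-0.3,0,0,0]
    - [0,0,-0.45,0,0,0]
    - [0,0,-0.6,0,0,0]
    - [0,0,-0.7,0,0,0]

```text
time_s: 17.02
eef_pos: [0.6236, -0.2806, 0.0346]
ee_rot: [[0.294, -0.002, 0.956], [-0.956, 0.001, 0.294], [-0.002, -1.0, -0.002]]
force: [-1.0, 0.2, -2.6]
finger_gap: 0.0387
```

```bash
python3 snap.py side s9 180 110 160 120
```

```text
[ 0.6236 -0.2806  0.0346] 0.0387 [-1.   0.2 -2.6]
```

View pics/s9.png

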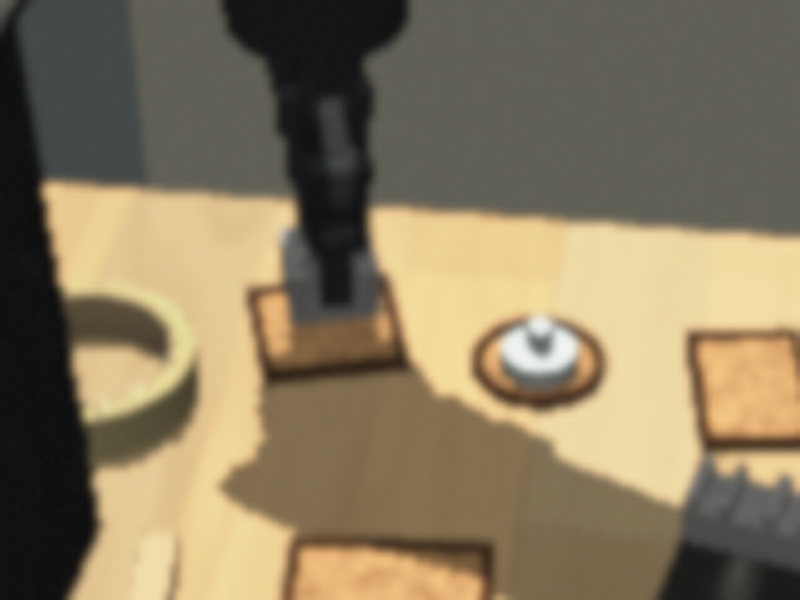

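Emit:
carry_out:
  rows:
    - [0,0,-0.06,0,0,0]
    - [0,0,-0.12,0,0,0]
    - [0,0,-0.17,0,0,0]
    - [0,0,-0.2,0,0,0]
    - [0,0,-0.22,0,0,0]

```text
time_s: 17.48
eef_pos: [0.6248, -0.2814, 0.0149]
ee_rot: [[0.293, 0.0, 0.956], [-0.956, -0.0, 0.293], [0.0, -1.0, 0.0]]
force: [0.8, 0.1, -3.4]
finger_gap: 0.0389
```

Emit:
carry_out:
  rows:
    - [0,0,-0.01,0,0,0]
    - [0,0,-0.02,0,0,0]
    - [0,0,-0.03,0,0,0]
    - [0,0,-0.03,0,0,0]
    - [0,0,-0.03,0,0,0]

```text
time_s: 17.9
eef_pos: [0.6249, -0.2813, 0.0121]
ee_rot: [[0.293, 0.0, 0.956], [-0.956, -0.0, 0.293], [0.0, -1.0, 0.0]]
force: [-0.2, 0.2, -2.2]
finger_gap: 0.0387
```

Near the floor and not yet touching, so I'll go 0.5 mm lower, open and retreat.

Emit:
carry_out:
  rows:
    - [0,0,-0.003,0,0,0]
    - [0,0,-0.006,0,0,0]
    - [0,0,-0.006,0,0,0]
    - [0,0,-0.006,0,0,0]
    - [0,0,-0.006,0,0,0]

```text
time_s: 18.32
eef_pos: [0.625, -0.2814, 0.0118]
ee_rot: [[0.293, 0.0, 0.956], [-0.956, -0.0, 0.293], [0.0, -1.0, 0.0]]
force: [-1.0, 0.2, 1.2]
finger_gap: 0.0384
```

Emit:
carry_out:
  rows:
    - [0,0,0,0,0,0]
    - [0,0,0,0,0,0]
    - [0,0,0,0,0,0]
    - [0,0,0,0,0,0]
    - [0,0,0,0,0,0]
  jaw: 0.5

```text
time_s: 18.73
eef_pos: [0.6249, -0.2814, 0.0115]
ee_rot: [[0.293, 0.0, 0.956], [-0.956, -0.0, 0.293], [0.0, -1.0, 0.0]]
force: [0.4, 0.1, 0.0]
finger_gap: 0.0641
```

Emit:
carry_out:
  rows:
    - [0,0,0.1,0,0,0]
    - [0,0,0.3,0,0,0]
    - [0,0,0.5,0,0,0]
    - [0,0,0.75,0,0,0]
    - [0,0,1,0,0,0]

```text
time_s: 19.15
eef_pos: [0.6246, -0.2812, 0.1129]
ee_rot: [[0.293, -0.0, 0.956], [-0.956, 0.0, 0.293], [-0.0, -1.0, -0.0]]
force: [0.8, -0.2, -0.4]
finger_gap: 0.0641
```

Emit:
carry_out:
  rows:
    - [-0.19,0.14,0,0,0,0.1]
    - [-0.38,0.28,0,0,0,0.2]
    - [-0.57,0.42,0,0,0,0.3]
    - [-0.76,0.56,0,0,0,0.4]
    - [-0.95,0.7,0,0,0,0.5]

```text
time_s: 19.57
eef_pos: [0.5291, -0.2108, 0.1123]
ee_rot: [[0.735, 0.001, 0.678], [-0.678, -0.001, 0.735], [0.001, -1.0, 0.0]]
force: [-0.2, 0.4, 0.5]
finger_gap: 0.0641
```

```bash
python3 snap.py side s10 180 110 200 150; python3 snap.py top t10 200 130 240 180; python3 - <<'E'
from h import *
for c,f in(('side','s10'),('top','t10')):
    W=cloud(c,np.load(f+'_d.npy'))
    for n,x,y,lo,hi in(('dom',.6255,-.2816,.022,.035),('stake',.53,-.2685,.022,.032),('swage',.4335,-.14,.048,.06),('char',.437,-.119,.02,.034)):
        m=(abs(W[...,0]-x)<.05)&(abs(W[...,1]-y)<.06)&(W[...,2]>lo)&(W[...,2]<hi)
        P=W[m]
        if len(P)>5:
            r=cv2.minAreaRect((P[:,:2]*1000).astype(np.float32)); print(c,n,len(P),np.round(np.median(P[:,2]),4),np.round(r[0],1),np.round(r[1],1),round(r[2],1))
E
```

```text
[ 0.5291 -0.2108  0.1123] 0.0641 [-0.2  0.4  0.5]
[ 0.5249 -0.2078  0.1117] 0.0641 [-5.3  3.4 -1.6]
side dom 238 0.0272 [ 625.1 -277.9] [40.  45.8] 15.6
side stake 21 0.0266 [ 530.1 -264.6] [10.6 11. ] 86.9
side swage 165 0.0529 [ 434.8 -138.6] [29. 52.] 77.0
side char 731 0.0295 [ 438.5 -117.2] [84.4 55.5] 77.7
top swage 198 0.0534 [ 432.4 -142.6] [25.4 51.8] 76.2
top char 757 0.0298 [ 436.  -122.3] [85.  54.8] 77.4
```

View pics/s10.png

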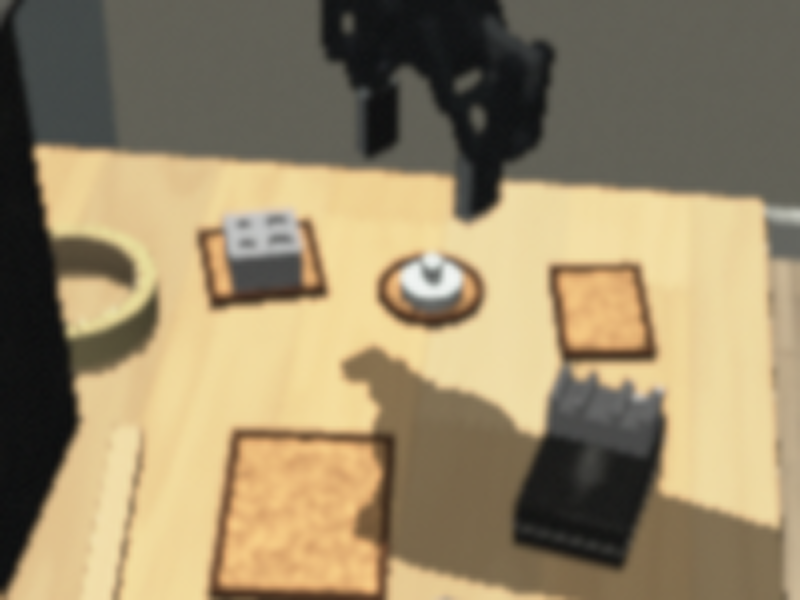

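View pics/t10.png

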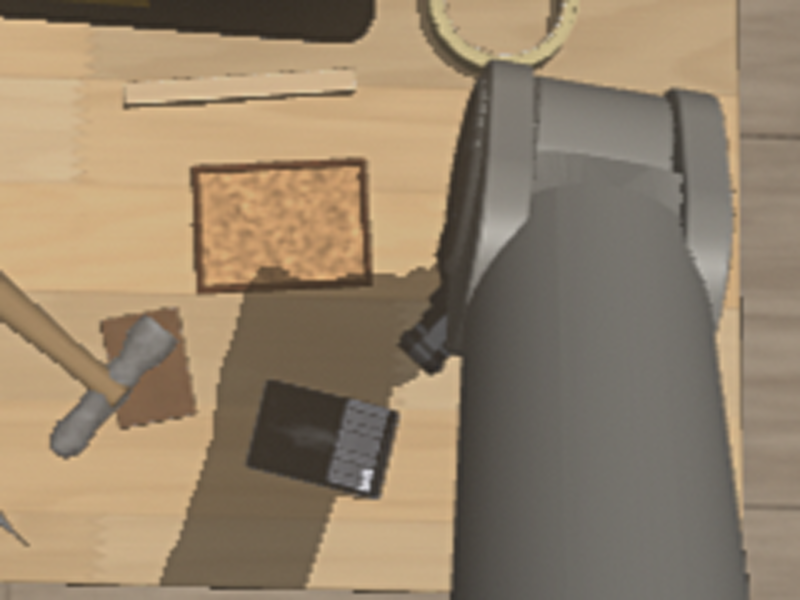

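Emit:
carry_out:
  rows:
    - [-0.2,0.14,0,0,0,0.1]
    - [-0.39,0.28,0,0,0,0.2]
    - [-0.58,0.42,0,0,0,0.3]
    - [-0.77,0.57,0,0,0,0.4]
    - [-0.96,0.71,0,0,0,0.5]
  jaw: 1

```text
time_s: 20.08
eef_pos: [0.4338, -0.1401, 0.1121]
ee_rot: [[0.975, 0.001, 0.221], [-0.221, -0.001, 0.975], [0.002, -1.0, -0.0]]
force: [-0.2, -0.3, 0.9]
finger_gap: 0.0855
```

Emit:
carry_out:
  rows:
    - [0,0,0,0,0,0]
    - [0,0,-0.15,0,0,0]
    - [0,0,-0.3,0,0,0]
    - [0,0,-0.45,0,0,0]
    - [0,0,-0.55,0,0,0]

```text
time_s: 20.5
eef_pos: [0.4347, -0.141, 0.0559]
ee_rot: [[0.974, 0.001, 0.227], [-0.227, -0.0, 0.974], [0.001, -1.0, -0.0]]
force: [-0.4, -0.2, -0.6]
finger_gap: 0.0853
```

```bash
python3 snap.py side s11 260 130 160 120
```

```text
[ 0.4347 -0.141   0.0559] 0.0853 [-0.4 -0.2 -0.6]
```

View pics/s11.png

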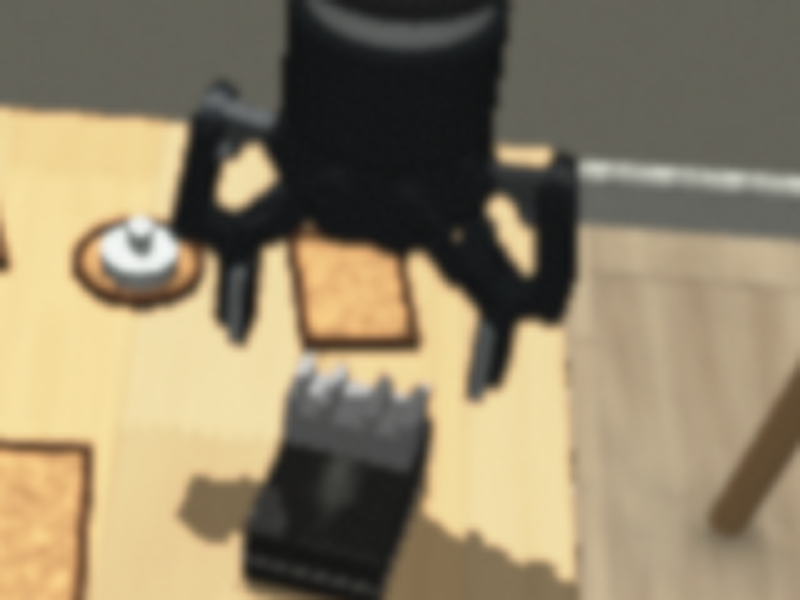

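Emit:
carry_out:
  rows:
    - [0,0,-0.08,0,0,0]
    - [0,0,-0.16,0,0,0]
    - [0,0,-0.21,0,0,0]
    - [0,0,-0.215,0,0,0]
    - [0,0,-0.215,0,0,0]

```text
time_s: 20.97
eef_pos: [0.4338, -0.1403, 0.0348]
ee_rot: [[0.975, -0.0, 0.224], [-0.224, 0.0, 0.975], [-0.0, -1.0, 0.0]]
force: [-0.4, 0.3, 0.8]
finger_gap: 0.0854
```

Emit:
carry_out:
  rows:
    - [0,0,0,0,0,0]
    - [0,0,0,0,0,0]
    - [0,0,0,0,0,0]
    - [0,0,0,0,0,0]
    - [0,0,0,0,0,0]
  jaw: -1
  force: 60

```text
time_s: 21.38
eef_pos: [0.4341, -0.1404, 0.0356]
ee_rot: [[0.975, 0.001, 0.224], [-0.224, -0.0, 0.975], [0.001, -1.0, -0.0]]
force: [-1.8, 0.6, 6.1]
finger_gap: 0.0508
```

Emit:
carry_out:
  rows:
    - [0,0,0.01,0,0,0]
    - [0,0,0.03,0,0,0]
    - [0,0,0.06,0,0,0]
    - [0,0,0.1,0,0,0]
    - [0,0,0.1,0,0,0]

```text
time_s: 21.8
eef_pos: [0.4342, -0.1405, 0.0456]
ee_rot: [[0.975, 0.001, 0.224], [-0.224, -0.0, 0.975], [0.001, -1.0, -0.0]]
force: [0.1, -0.3, -2.1]
finger_gap: 0.0505
```

```bash
python3 snap.py side s12 260 130 160 120
```

```text
[ 0.4342 -0.1405  0.0456] 0.0505 [ 0.1 -0.3 -2.1]
```

View pics/s12.png

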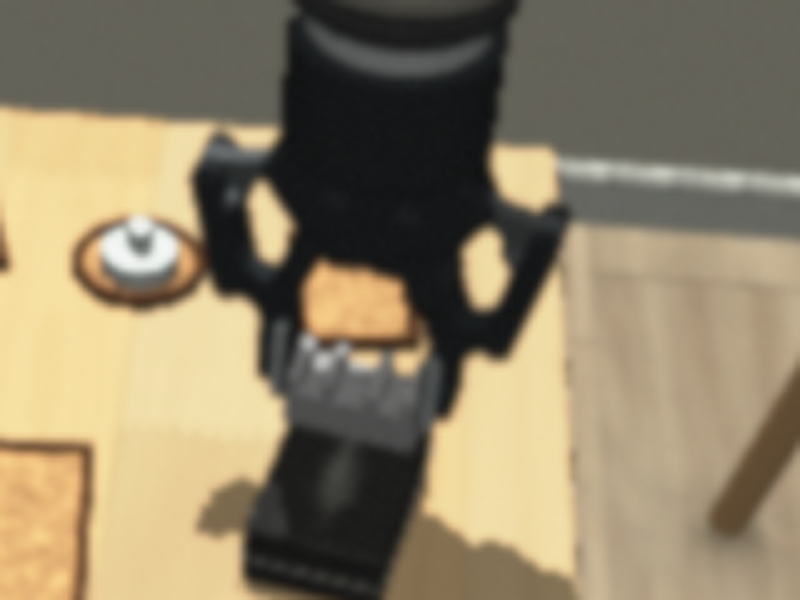

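Emit:
carry_out:
  rows:
    - [0,0,0.15,0,0,0]
    - [0,0,0.3,0,0,0]
    - [0,0,0.45,0,0,0]
    - [0,0,0.6,0,0,0]
    - [0,0,0.65,0,0,0]

```text
time_s: 22.27
eef_pos: [0.4348, -0.1405, 0.1116]
ee_rot: [[0.975, 0.003, 0.224], [-0.224, -0.001, 0.975], [0.003, -1.0, -0.0]]
force: [0.4, -0.4, -2.7]
finger_gap: 0.051
```

Emit:
carry_out:
  rows:
    - [0,-0.12,0,0,0,-0.11]
    - [0,-0.24,0,0,0,-0.22]
    - [0,-0.36,0,0,0,-0.34]
    - [0.01,-0.48,0,0,0,-0.45]
    - [0.01,-0.61,0,0,0,-0.56]

```text
time_s: 22.68
eef_pos: [0.4346, -0.2016, 0.1094]
ee_rot: [[0.684, -0.0, 0.73], [-0.73, 0.0, 0.684], [-0.0, -1.0, -0.0]]
force: [-0.5, 0.1, -1.7]
finger_gap: 0.0505
```

Emit:
carry_out:
  rows:
    - [0,-0.12,0,0,0,-0.11]
    - [0,-0.24,0,0,0,-0.22]
    - [0,-0.36,0,0,0,-0.34]
    - [0.01,-0.48,0,0,0,-0.45]
    - [0.01,-0.61,0,0,0,-0.57]

```text
time_s: 23.1
eef_pos: [0.4356, -0.2626, 0.1093]
ee_rot: [[0.156, -0.001, 0.988], [-0.988, 0.0, 0.156], [-0.0, -1.0, -0.001]]
force: [-0.0, 0.2, -2.6]
finger_gap: 0.0501
```

Emit:
carry_out:
  rows:
    - [0,0,-0.1,0,0,0]
    - [0,0,-0.25,0,0,0]
    - [0,0,-0.4,0,0,0]
    - [0,0,-0.55,0,0,0]
    - [0,0,-0.7,0,0,0]

```text
time_s: 23.52
eef_pos: [0.4353, -0.2611, 0.0381]
ee_rot: [[0.166, -0.001, 0.986], [-0.986, 0.001, 0.166], [-0.001, -1.0, -0.001]]
force: [-0.0, 0.6, -1.2]
finger_gap: 0.0508
```

```bash
python3 snap.py side s13 260 110 160 120
```

```text
[ 0.4353 -0.2611  0.0381] 0.0508 [-0.   0.6 -1.2]
```

View pics/s13.png

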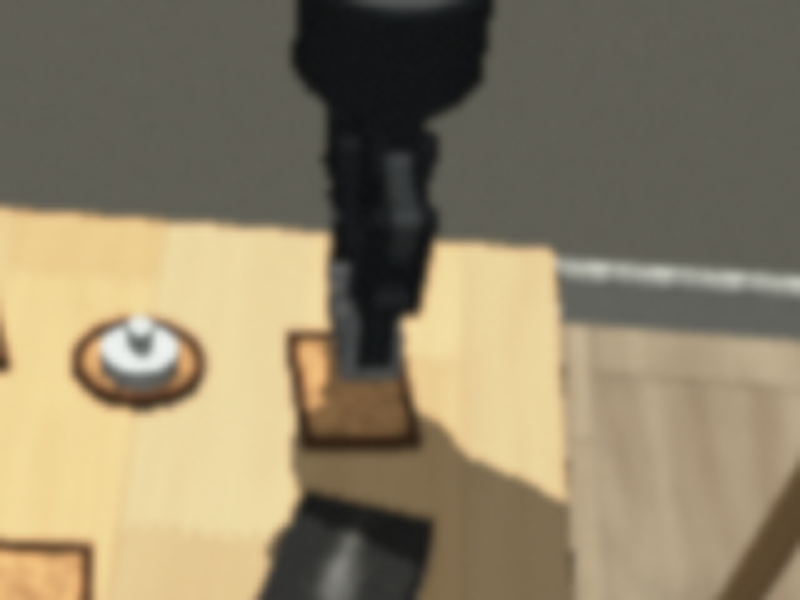

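```bash
python3 - <<'E'
from h import *
W=cloud('side',np.load('s13_d.npy'))
e=np.array([.4353,-.2611,.0381]); a=np.array([.166,-.986,0]); b=np.array([.986,.166,0])
for v in range(164,190):
    r=[]
    for u in range(322,346,1):
        p=W[v,u]
        if p[2]>.014 and p[1]<-.2: q=p-e; r.append(f"{u}:({q@b*1e3:.0f},{-q@a*1e3:.0f},{p[2]*1e3:.0f})")
    print(v,*r)
E
```

```text
164 325:(12,-27,49) 326:(12,-17,56) 327:(10,-18,56) 328:(7,-21,54) 329:(5,-18,56) 330:(13,34,94) 331:(12,40,98) 332:(13,53,108) 345:(-10,63,114)
165 325:(12,-26,47) 326:(11,-19,53) 327:(9,-19,52) 328:(7,-18,53) 329:(5,-17,54) 330:(14,36,93) 331:(12,37,94) 332:(14,56,108) 343:(-7,62,111) 344:(-8,63,112)
166 325:(12,-24,46) 326:(11,-18,50) 327:(9,-18,51) 328:(7,-17,51) 329:(4,-21,48) 330:(13,35,90) 331:(12,41,94) 332:(14,58,107) 339:(1,61,108) 340:(-1,61,109) 343:(-7,62,109) 344:(-9,63,109) 345:(-11,63,110)
167 326:(12,-16,50) 327:(11,-8,55) 328:(9,-6,56) 329:(15,34,86) 330:(13,37,89) 331:(12,40,91) 332:(13,56,103) 335:(6,50,98) 336:(4,49,97) 337:(2,50,98) 338:(-0,50,98) 339:(-2,50,98) 340:(-4,48,96) 341:(-7,47,96) 342:(-6,60,105) 343:(-7,61,106) 344:(-9,62,107)
168 325:(12,-24,41) 326:(12,-12,49) 327:(11,-4,56) 328:(9,-3,56) 329:(15,38,87) 330:(13,37,86) 331:(13,46,93) 332:(13,56,101) 333:(12,60,103) 335:(6,52,97) 336:(5,54,99) 337:(3,54,98) 338:(-0,50,95) 339:(-2,53,98) 340:(-4,52,97) 341:(-5,53,98) 342:(-7,57,100) 343:(-8,61,104) 344:(-9,63,105)
169 325:(12,-22,40) 326:(12,-9,50) 32
[... 3175 characters left out ...]
(7,40,53) 333:(5,42,54) 334:(3,41,53) 335:(0,40,52) 336:(-2,40,53) 337:(-4,40,53) 338:(-6,39,52) 339:(-9,33,47) 340:(-13,26,41)
183 327:(13,18,33) 328:(12,25,39) 329:(12,35,46) 330:(9,32,44) 331:(8,38,48) 332:(6,39,50) 333:(4,39,50) 334:(2,40,50) 336:(-2,40,50) 337:(-4,39,49) 338:(-7,34,45) 339:(-11,28,40) 340:(-13,28,40)
184 328:(12,28,38) 329:(11,34,43) 330:(9,34,43) 331:(7,35,43) 332:(5,33,42) 333:(3,36,44) 334:(0,32,41) 335:(-1,36,44) 336:(-3,34,43) 337:(-6,34,42) 338:(-8,32,41) 339:(-11,27,37)
185 328:(11,26,34) 330:(8,31,38) 331:(5,27,35) 332:(3,28,35) 333:(1,27,34) 334:(-1,27,34) 335:(-2,31,37) 336:(-5,30,36) 337:(-7,27,34) 338:(-9,28,35) 339:(-12,27,34)
186 328:(11,27,32)
187
188
189
```

Emit:
carry_out:
  rows:
    - [0,0,-0.08,0,0,0]
    - [0,0,-0.16,0,0,0]
    - [0,0,-0.23,0,0,0]
    - [0,0,-0.27,0,0,0]
    - [0,0,-0.28,0,0,0]

```text
time_s: 23.98
eef_pos: [0.4355, -0.2621, 0.0113]
ee_rot: [[0.162, -0.001, 0.987], [-0.987, 0.0, 0.162], [-0.0, -1.0, -0.001]]
force: [0.0, -0.2, -2.5]
finger_gap: 0.0504
```

Emit:
carry_out:
  rows:
    - [0,0,-0.01,0,0,0]
    - [0,0,-0.02,0,0,0]
    - [0,0,-0.025,0,0,0]
    - [0,0,-0.025,0,0,0]
    - [0,0,-0.025,0,0,0]

```text
time_s: 24.4
eef_pos: [0.436, -0.2624, 0.0097]
ee_rot: [[0.161, 0.001, 0.987], [-0.987, -0.0, 0.161], [0.0, -1.0, 0.001]]
force: [0.4, -0.3, -1.0]
finger_gap: 0.0506
```

Emit:
carry_out:
  rows:
    - [0,0,-0.002,0,0,0]
    - [0,0,-0.004,0,0,0]
    - [0,0,-0.004,0,0,0]
    - [0,0,-0.004,0,0,0]
    - [0,0,-0.004,0,0,0]

```text
time_s: 24.82
eef_pos: [0.436, -0.2624, 0.0096]
ee_rot: [[0.161, 0.001, 0.987], [-0.987, -0.0, 0.161], [0.0, -1.0, 0.0]]
force: [-1.3, 1.2, 5.8]
finger_gap: 0.0506
```

Contact with the cork. Release, rise and look.

Emit:
carry_out:
  rows:
    - [0,0,0,0,0,0]
    - [0,0,0,0,0,0]
    - [0,0,0,0,0,0]
    - [0,0,0,0,0,0]
    - [0,0,0,0,0,0]
  jaw: 0.8

```text
time_s: 25.23
eef_pos: [0.4359, -0.2623, 0.009]
ee_rot: [[0.161, 0.0, 0.987], [-0.987, -0.0, 0.161], [0.0, -1.0, 0.0]]
force: [-0.5, -1.4, 0.0]
finger_gap: 0.077
```

Emit:
carry_out:
  rows:
    - [0,0,0.1,0,0,0]
    - [0,0,0.3,0,0,0]
    - [0,0,0.5,0,0,0]
    - [0,0,0.75,0,0,0]
    - [0,0,1,0,0,0]

```text
time_s: 25.65
eef_pos: [0.4355, -0.2621, 0.1105]
ee_rot: [[0.161, -0.0, 0.987], [-0.987, 0.0, 0.161], [-0.0, -1.0, -0.0]]
force: [0.0, 0.0, 1.0]
finger_gap: 0.0764
```

Emit:
carry_out:
  rows:
    - [0,0.14,0,0,0,0.11]
    - [0,0.28,0,0,0,0.22]
    - [0,0.42,0,0,0,0.34]
    - [0,0.57,0,0,0,0.45]
    - [0,0.71,0,0,0,0.56]
  jaw: 1

```text
time_s: 26.07
eef_pos: [0.4358, -0.1906, 0.1098]
ee_rot: [[0.685, 0.001, 0.729], [-0.729, -0.001, 0.685], [0.001, -1.0, 0.0]]
force: [-0.0, -0.8, -0.6]
finger_gap: 0.0854
```

```bash
python3 snap.py side s14 220 110 200 150; python3 - <<'E'
from h import *
W=cloud('side',np.load('s14_d.npy'))
for n,x,y,lo,hi in(('dom',.6255,-.2816,.022,.035),('stake',.53,-.2685,.022,.032),('swage',.436,-.2624,.022,.034),('char',.437,-.119,.02,.034)):
        m=(abs(W[...,0]-x)<.05)&(abs(W[...,1]-y)<.06)&(W[...,2]>lo)&(W[...,2]<hi)
        P=W[m]
        if len(P)>5:
            r=cv2.minAreaRect((P[:,:2]*1000).astype(np.float32)); print(n,len(P),np.round(np.median(P[:,2]),4),np.round(r[0],1),np.round(r[1],1),round(r[2],1))
E
```

```text
[ 0.4358 -0.1906  0.1098] 0.0854 [-0.  -0.8 -0.6]
dom 244 0.0272 [ 625.  -278.5] [40.1 44.4] 15.5
stake 23 0.0259 [ 530.2 -266.4] [11.3 13.9] 22.4
swage 161 0.0267 [ 435.1 -258.7] [26.2 53.6] 9.5
char 982 0.0295 [ 438.1 -118.2] [88.7 55.7] 77.6
```

View pics/s14.png

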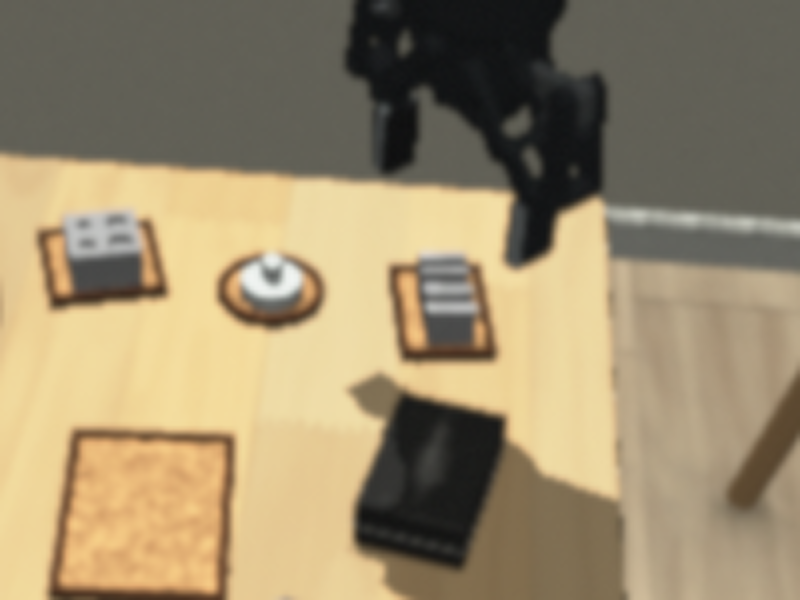

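Emit:
carry_out:
  rows:
    - [0,0.14,0,0,0,0.11]
    - [0,0.28,0,0,0,0.22]
    - [0.01,0.42,0,0,0,0.34]
    - [0.01,0.57,0,0,0,0.45]
    - [0.015,0.72,0,0,0,0.57]

```text
time_s: 26.53
eef_pos: [0.4373, -0.1192, 0.1096]
ee_rot: [[0.975, 0.0, 0.221], [-0.221, -0.001, 0.975], [0.001, -1.0, -0.001]]
force: [0.5, 0.4, 0.5]
finger_gap: 0.0857
```

Emit:
carry_out:
  rows:
    - [0,0,0,0,0,0]
    - [0,0,-0.15,0,0,0]
    - [0,0,-0.35,0,0,0]
    - [0,0,-0.55,0,0,0]
    - [0,0,-0.65,0,0,0]

```text
time_s: 26.95
eef_pos: [0.4364, -0.1203, 0.0427]
ee_rot: [[0.973, -0.002, 0.229], [-0.229, -0.0, 0.973], [-0.002, -1.0, -0.001]]
force: [-0.3, 0.4, -0.1]
finger_gap: 0.0856
```

```bash
python3 snap.py side s15 260 130 160 120
```

```text
[ 0.4364 -0.1203  0.0427] 0.0856 [-0.3  0.4 -0.1]
```

View pics/s15.png

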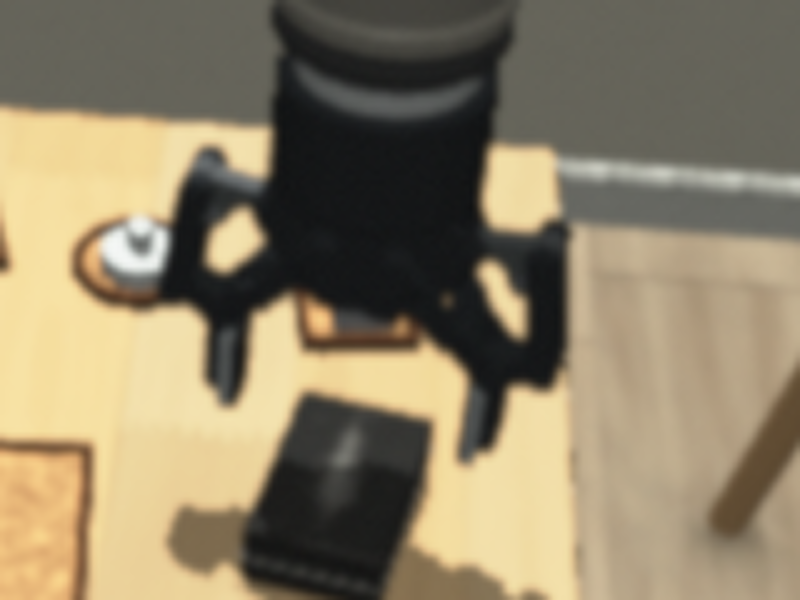

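Emit:
carry_out:
  rows:
    - [0,0,-0.1,0,0,0]
    - [0,0,-0.2,0,0,0]
    - [0,0,-0.3,0,0,0]
    - [0,0,-0.37,0,0,0]
    - [0,0,-0.37,0,0,0]

```text
time_s: 27.42
eef_pos: [0.4366, -0.1191, 0.0058]
ee_rot: [[0.975, -0.002, 0.224], [-0.224, 0.0, 0.975], [-0.002, -1.0, -0.0]]
force: [-0.8, -1.0, 0.1]
finger_gap: 0.0855
```

Emit:
carry_out:
  rows:
    - [0,0,0,0,0,0]
    - [0,0,0,0,0,0]
    - [0,0,0,0,0,0]
    - [0,0,0,0,0,0]
    - [0,0,0,0,0,0]
  jaw: -1
  force: 30

```text
time_s: 27.83
eef_pos: [0.4378, -0.1194, 0.0075]
ee_rot: [[0.975, 0.001, 0.224], [-0.224, -0.0, 0.975], [0.001, -1.0, 0.0]]
force: [-0.0, -0.2, 4.6]
finger_gap: 0.0541
```

Emit:
carry_out:
  rows:
    - [0,0,0.01,0,0,0]
    - [0,0,0.03,0,0,0]
    - [0,0,0.06,0,0,0]
    - [0,0,0.1,0,0,0]
    - [0,0,0.1,0,0,0]

```text
time_s: 28.25
eef_pos: [0.4377, -0.1194, 0.0177]
ee_rot: [[0.975, 0.001, 0.224], [-0.224, -0.0, 0.975], [0.001, -1.0, 0.0]]
force: [0.6, -0.3, -0.6]
finger_gap: 0.0544
```

```bash
python3 snap.py side s16 260 130 160 120
```

```text
[ 0.4377 -0.1194  0.0177] 0.0544 [ 0.6 -0.3 -0.6]
```

View pics/s16.png

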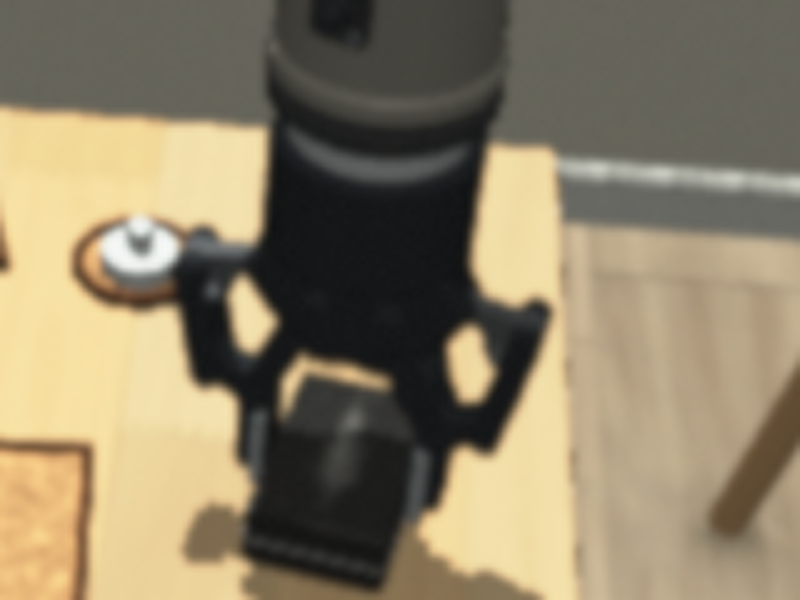

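Emit:
carry_out:
  rows:
    - [0,0,0.1,0,0,0]
    - [0,0,0.2,0,0,0]
    - [0,0,0.35,0,0,0]
    - [0,0,0.5,0,0,0]
    - [0,0,0.6,0,0,0]

```text
time_s: 28.72
eef_pos: [0.4379, -0.1194, 0.079]
ee_rot: [[0.975, 0.002, 0.224], [-0.224, -0.0, 0.975], [0.002, -1.0, 0.0]]
force: [0.5, 0.1, -0.9]
finger_gap: 0.0544
```

Emit:
carry_out:
  rows:
    - [0.1,0.02,0,0,0,0.03]
    - [0.24,0.05,0,0,0,0.06]
    - [0.38,0.08,0,0,0,0.09]
    - [0.52,0.11,0,0,0,0.12]
    - [0.66,0.15,0,0,0,0.14]

```text
time_s: 29.13
eef_pos: [0.5045, -0.1042, 0.0767]
ee_rot: [[0.997, 0.0, 0.076], [-0.076, 0.0, 0.997], [0.0, -1.0, 0.0]]
force: [-0.1, -0.4, -0.7]
finger_gap: 0.0545
```

Emit:
carry_out:
  rows:
    - [0.14,0.03,0,0,0,0.03]
    - [0.28,0.06,0,0,0,0.06]
    - [0.42,0.09,0,0,0,0.09]
    - [0.56,0.12,0,0,0,0.12]
    - [0.68,0.15,0,0,0,0.145]

```text
time_s: 29.55
eef_pos: [0.5727, -0.0889, 0.0765]
ee_rot: [[0.997, 0.0, -0.075], [0.075, 0.0, 0.997], [0.0, -1.0, 0.0]]
force: [0.6, -1.0, -1.0]
finger_gap: 0.0544
```

Emit:
carry_out:
  rows:
    - [0,0,-0.05,0,0,0]
    - [0,0,-0.15,0,0,0]
    - [0,0,-0.25,0,0,0]
    - [0,0,-0.35,0,0,0]
    - [0,0,-0.4,0,0,0]

```text
time_s: 29.97
eef_pos: [0.5692, -0.0896, 0.0347]
ee_rot: [[0.997, -0.004, -0.072], [0.072, -0.0, 0.997], [-0.004, -1.0, 0.0]]
force: [-0.1, -0.2, -0.7]
finger_gap: 0.0546
```

```bash
python3 snap.py side s17 180 130 200 150
```

```text
[ 0.5692 -0.0896  0.0347] 0.0546 [-0.1 -0.2 -0.7]
```

View pics/s17.png

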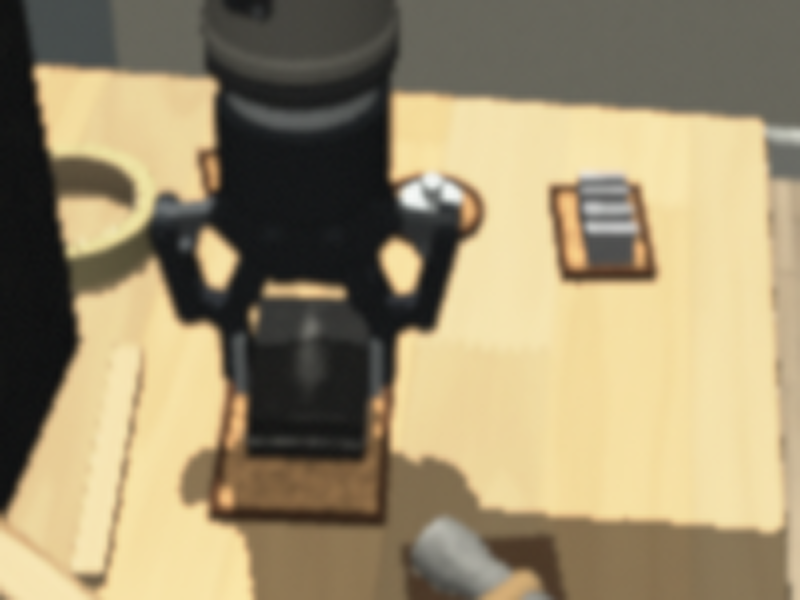

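```bash
python3 - <<'E'
from h import *
W=cloud('side',np.load('s17_d.npy'))
m=(abs(W[...,0]-.57)<.03)&(abs(W[...,1]+.088)<.06)&(W[...,2]>.05)&(W[...,2]<.064)
P=W[m]; r=cv2.minAreaRect((P[:,:2]*1000).astype(np.float32)); print(len(P),np.median(P[:,2]),r)
A=np.c_[P[:,:2],np.ones(len(P))]; print(np.linalg.lstsq(A,P[:,2],rcond=None)[0])
E
```

```text
967 0.0568785782804439 ((571.6087646484375, -88.05706787109375), (58.95913314819336, 86.89104461669922), 5.960324287414551)
[-0.00058503 -0.01541403  0.05577284]
```

Emit:
carry_out:
  rows:
    - [0,0,-0.06,0,0,0]
    - [-0.005,0.01,-0.12,0,0,0]
    - [-0.01,0.015,-0.18,0,0,0]
    - [-0.01,0.015,-0.22,0,0,0]
    - [-0.01,0.015,-0.23,0,0,0]

```text
time_s: 30.43
eef_pos: [0.5698, -0.0877, 0.0132]
ee_rot: [[0.997, -0.001, -0.073], [0.073, 0.0, 0.997], [-0.001, -1.0, 0.0]]
force: [0.2, -0.7, -1.4]
finger_gap: 0.0546
```

Emit:
carry_out:
  rows:
    - [0,0,-0.01,0,0,0]
    - [0,0,-0.02,0,0,0]
    - [0,0,-0.025,0,0,0]
    - [0,0,-0.025,0,0,0]
    - [0,0,-0.025,0,0,0]

```text
time_s: 30.85
eef_pos: [0.5705, -0.0878, 0.0117]
ee_rot: [[0.997, 0.0, -0.072], [0.072, -0.0, 0.997], [0.0, -1.0, -0.0]]
force: [-0.3, -0.6, -0.6]
finger_gap: 0.0544
```

Emit:
carry_out:
  rows:
    - [0,0,-0.003,0,0,0]
    - [0,0,-0.006,0,0,0]
    - [0,0,-0.006,0,0,0]
    - [0,0,-0.006,0,0,0]
    - [0,0,-0.006,0,0,0]

```text
time_s: 31.27
eef_pos: [0.5705, -0.0879, 0.0116]
ee_rot: [[0.997, 0.001, -0.072], [0.072, -0.0, 0.997], [0.0, -1.0, -0.0]]
force: [-2.1, -0.4, 5.0]
finger_gap: 0.0546
```

Contact. Release, rise straight up and withdraw.

Emit:
carry_out:
  rows:
    - [0,0,0,0,0,0]
    - [0,0,0,0,0,0]
    - [0,0,0,0,0,0]
    - [0,0,0,0,0,0]
    - [0,0,0,0,0,0]
  jaw: 0.8

```text
time_s: 31.68
eef_pos: [0.5703, -0.0878, 0.0108]
ee_rot: [[0.997, -0.0, -0.072], [0.072, 0.0, 0.997], [-0.0, -1.0, 0.0]]
force: [-0.1, 0.6, -0.4]
finger_gap: 0.0768
```

Emit:
carry_out:
  rows:
    - [0,0,0.1,0,0,0]
    - [0,0,0.3,0,0,0]
    - [0,0,0.5,0,0,0]
    - [0,0,0.75,0,0,0]
    - [0,0,1,0,0,0]

```text
time_s: 32.1
eef_pos: [0.57, -0.0877, 0.1124]
ee_rot: [[0.997, -0.001, -0.073], [0.073, 0.0, 0.997], [-0.001, -1.0, 0.0]]
force: [0.6, -0.4, -0.3]
finger_gap: 0.0769
```

Emit:
carry_out:
  rows:
    - [-0.1,-0.18,0.1,0,0,0]
    - [-0.25,-0.36,0.2,0,0,0]
    - [-0.4,-0.54,0.3,0,0,0]
    - [-0.55,-0.72,0.4,0,0,0]
    - [-0.7,-0.9,0.5,0,0,0]

```text
time_s: 32.52
eef_pos: [0.4995, -0.1784, 0.1621]
ee_rot: [[0.997, 0.0, -0.073], [0.073, -0.0, 0.997], [0.0, -1.0, -0.0]]
force: [0.3, -0.3, 0.1]
finger_gap: 0.0769
```

Emit:
carry_out:
  rows:
    - [-0.1,-0.18,0.1,0,0,0]
    - [-0.2,-0.36,0.2,0,0,0]
    - [-0.3,-0.54,0.3,0,0,0]
    - [-0.4,-0.72,0.4,0,0,0]
    - [-0.5,-0.9,0.5,0,0,0]

```text
time_s: 32.93
eef_pos: [0.4496, -0.2684, 0.2122]
ee_rot: [[0.997, 0.0, -0.073], [0.073, -0.0, 0.997], [0.0, -1.0, -0.0]]
force: [0.9, -0.6, -0.8]
finger_gap: 0.0769
```

```bash
python3 snap.py side s18 180 110 220 165;python3 snap.py top t18 220 130 220 165; python3 - <<'E'
from h import *
for c,f in(('side','s18'),('top','t18')):
  W=cloud(c,np.load(f+'_d.npy'))
  for n,x,y,lo,hi in(('dom',.6255,-.2816,.022,.035),('stake',.53,-.2685,.022,.032),('swage',.436,-.2624,.022,.034),('char',.572,-.089,.03,.038),('emery',.661,-.06,.007,.015),('scr',.405,.102,.006,.015)):
        m=(abs(W[...,0]-x)<(.06 if n!='emery' else .03))&(abs(W[...,1]-y)<(.06 if n!='emery' else .09))&(W[...,2]>lo)&(W[...,2]<hi)
        P=W[m]
        if len(P)>5:
            r=cv2.minAreaRect((P[:,:2]*1000).astype(np.float32)); print(c,n,len(P),np.round(np.median(P[:,2]),4),np.round(r[0],1),np.round(r[1],1),round(r[2],1))
E
```

```text
[ 0.4496 -0.2684  0.2122] 0.0769 [ 0.9 -0.6 -0.8]
[ 0.4481 -0.2734  0.2139] 0.0769 [-1.1 -3.4  0.5]
side dom 271 0.027 [ 649.7 -265.6] [101.2  47.7] 26.1
side stake 22 0.0265 [ 530.1 -264.7] [10.5  9.1] 62.3
side swage 173 0.0263 [ 435.2 -258.6] [26.2 55.2] 8.2
side char 937 0.0339 [571.3 -86.7] [55.1 90.1] 4.2
side emery 459 0.0097 [662.5 -58.6] [ 15.5 149.7] 5.3
side scr 384 0.0089 [415.9 103.8] [119.6  72.6] 87.3
top dom 423 0.0268 [ 648.5 -266.4] [108.2  47.8] 31.9
top stake 30 0.0263 [ 528.2 -270.4] [10.6 10.5] 87.4
top swage 206 0.0266 [ 433.1 -263.5] [25.9 52.3] 8.5
top char 1032 0.0337 [569.3 -90.7] [55.5 84.8] 4.8
top emery 424 0.0096 [669.4 -62.9] [ 33.7 149.3] 5.1
top scr 266 0.0089 [415.9 111.3] [114.7  88.7] 74.1
```

View pics/s18.png

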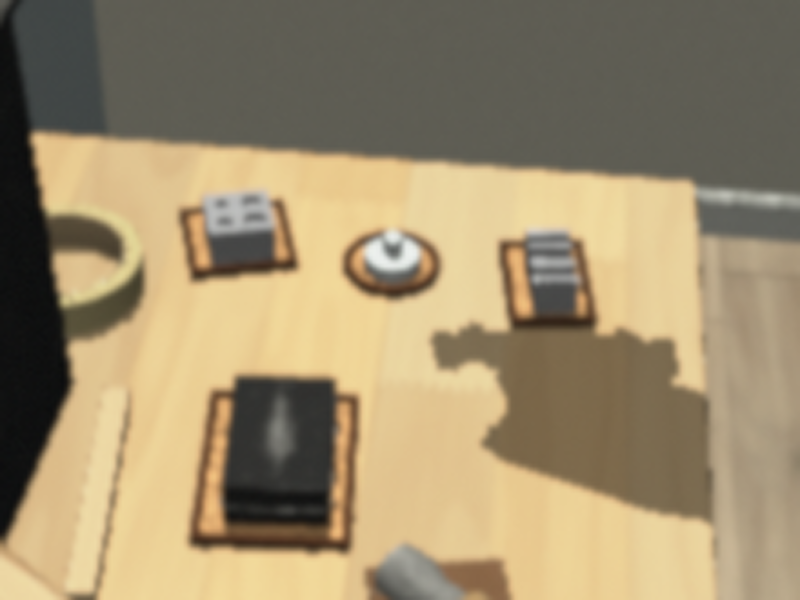

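View pics/t18.png

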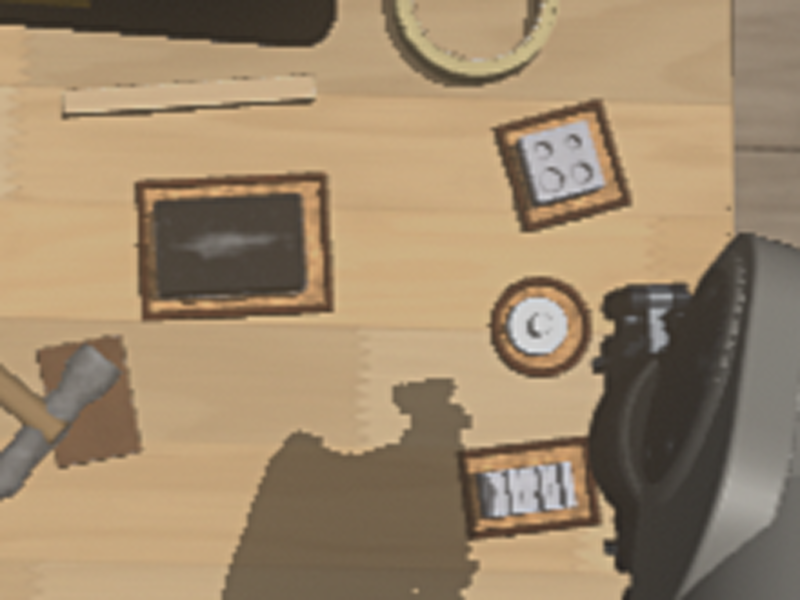

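All four pieces sit inside their rims in both views. I'll let the arm settle, then hand in.

Emit:
carry_out:
  rows:
    - [0,0,0,0,0,0]
    - [0,0,0,0,0,0]
    - [0,0,0,0,0,0]
    - [0,0,0,0,0,0]
    - [0,0,0,0,0,0]

```text
time_s: 33.45
eef_pos: [0.4505, -0.2669, 0.2106]
ee_rot: [[0.997, -0.0, -0.074], [0.074, 0.001, 0.997], [-0.0, -1.0, 0.001]]
force: [-0.3, 0.3, 1.1]
finger_gap: 0.0772
```

```bash
python3 - <<'E'
from workcell import *
print(get_obs()['eef_pos']); print(sign_off())
E
```

```text
[ 0.45054581 -0.26693043  0.21061354]
the job is handed in; nothing more can be done
None
```

The stake, doming block and grooved block went into their trays, in that order, and then the charcoal block. I handed the job in at about 33.5 s with the arm withdrawn and clear of everything; no verdict was reported.

- **Position:** In the last side and top pictures, the stake, grooved block and charcoal block were within about 3 mm of their tray centres, compared in the same camera. The last automatic fit for the doming block merged with the neighbouring tape ring, so it was no use. An earlier side-view fit put the doming block within about 2 mm, and both final pictures show it inside the rim.
- **Height:** The tops of all four pieces measured within about 1 mm of the height expected for a piece resting flat on the cork.
- **Emery stick and scriber:** Neither was approached. The stick looks unchanged in the pictures. The last fit for the scriber picked up other things too, so its position was not re-measured.
- **Disagreements:** The two cameras differed by about 5–8 mm in y, so I used their average, checked against the gripper's known position in the side view. The gripper also read 1.5–4 mm less than the true width of each piece, but every piece lifted with no visible tilt.

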